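Cap the screw pots and lock them in their rack

TASK

Put on each screw pot on the bench the lid of its own colour, pushed fully down, and stand all the pots upright in the rack, one to a place; if the keeper bar is in the way, swing it aside first. Then swing the keeper bar shut over them until it clicks home on its post. A lid whose pot is not there stays on the bench, and leave the phone, the paste syringe and the screwdriver where they are.

Things in the scene. Friction and masses are not known exactly. Their poses are not given: they have to be found in the camera images.
- rack: black base plate 350 x 72 x 8 mm, fixed to the bench, with a row of four places along its x axis. Origin: its underside (bench level) at the middle of the row; x runs along the row towards the keeper's hinge post, z up. Places are 57 mm long between aluminium dividers (tops 20 mm above the bench) and 62 mm wide between low side lips (tops 14 mm above the bench)
- keep_post (a point): top centre, 64 mm above the bench, of the keep post (22 x 30 mm) at the rack's -x end, 140 mm from the row's middle; a spring ball stands 5 mm out of it, and a stop block on its -y side reaches 82 mm
- keeper (a joint): angle (rad) of the flat steel keeper bar, which swings level on the hinge post. 0 = shut, lying along the row over the places, its end on the keep post; it grows as the bar swings to the rack's +y side; 1.57 = square to the row, 1.75 = limit. Light friction; stays where left. Below about 0.04 a spring ball resists (about 6 N at the handle), past 0.02 the bar snaps in and reads under 0.01
- keeper_hinge (a point): the keeper bar's vertical pivot axis on the 22 mm round hinge post at rack x = +165 mm; this point is 74 mm above the bench, at mid thickness of the bar. The bar is 322 x 22 x 8 mm, reaches 310 mm from the axis, its underside 70 mm above the bench, 3 mm over the knobs of lidded pots in the rack
- keeper_handle (a point): middle of the upright orange handle peg on the keeper bar: 16 mm round, 36 mm tall, standing on the bar from 78 to 114 mm above the bench, 100 mm from the pivot axis
- place0 (a point): centre of the floor of a place for one pot in the rack, at rack x = -90 mm, 8 mm above the bench
- place1 (a point): centre of the floor of a place for one pot in the rack, at rack x = -30 mm, 8 mm above the bench
- place2 (a point): centre of the floor of a place for one pot in the rack, at rack x = 30 mm, 8 mm above the bench
- place3 (a point): centre of the floor of a place for one pot in the rack, at rack x = 90 mm, 8 mm above the bench
- pot_red_mid (a point): centre, half-way up, of the red screw pot: an open round plastic pot, 48 mm outside diameter, 36 mm tall, 3 mm wall (mouth 42 mm), a few screws on its floor, about 120 g; z up its axis. May be absent (None)
- lid_red_knob (a point): middle of the knob of the red lid: disc 50 mm across, 5 mm thick; under it a plug (39 mm across, 7 mm deep, tapered foot) that drops into a pot's mouth; on top a knob 18 mm across, 18 mm tall; 35 g, z up its axis. The point is 21 mm above the plug's foot, 14 mm above the disc's underside: 32 mm above a pot's centre when fully on. Lies plug down on the bench at first
- pot_blue_mid (a point): centre, half-way up, of the blue screw pot: an open round plastic pot, 48 mm outside diameter, 36 mm tall, 3 mm wall (mouth 42 mm), a few screws on its floor, about 120 g; z up its axis. May be absent (None)
- lid_blue_knob (a point): middle of the knob of the blue lid: disc 50 mm across, 5 mm thick; under it a plug (39 mm across, 7 mm deep, tapered foot) that drops into a pot's mouth; on top a knob 18 mm across, 18 mm tall; 35 g, z up its axis. The point is 21 mm above the plug's foot, 14 mm above the disc's underside: 32 mm above a pot's centre when fully on. Lies plug down on the bench at first
- pot_yellow_mid (a point): centre, half-way up, of the yellow screw pot: an open round plastic pot, 48 mm outside diameter, 36 mm tall, 3 mm wall (mouth 42 mm), a few screws on its floor, about 120 g; z up its axis. May be absent (None)
- lid_yellow_knob (a point): middle of the knob of the yellow lid: disc 50 mm across, 5 mm thick; under it a plug (39 mm across, 7 mm deep, tapered foot) that drops into a pot's mouth; on top a knob 18 mm across, 18 mm tall; 35 g, z up its axis. The point is 21 mm above the plug's foot, 14 mm above the disc's underside: 32 mm above a pot's centre when fully on. Lies plug down on the bench at first
- pot_green_mid (a point): centre, half-way up, of the green screw pot: an open round plastic pot, 48 mm outside diameter, 36 mm tall, 3 mm wall (mouth 42 mm), a few screws on its floor, about 120 g; z up its axis. May be absent (None)
- lid_green_knob (a point): middle of the knob of the green lid: disc 50 mm across, 5 mm thick; under it a plug (39 mm across, 7 mm deep, tapered foot) that drops into a pot's mouth; on top a knob 18 mm across, 18 mm tall; 35 g, z up its axis. The point is 21 mm above the plug's foot, 14 mm above the disc's underside: 32 mm above a pot's centre when fully on. Lies plug down on the bench at first
- phone: bystander: black phone, 150 x 72 x 8 mm, lying on the bench; origin under its centre
- paste: bystander: thermal paste syringe, 125 mm long, 16 mm round, 26 mm at its flange, lying on the bench along its x; origin under its barrel
- driver: bystander: screwdriver with a red handle, 160 mm long, lying on the bench along its x, under 30 mm high; origin under its centre
Not all that is in view belongs to the job. Leave any white look-alike of the part that bears pot_green_mid alone. What is shaped like the part that bears lid_blue_knob but white is not meant.

How it is judged:
On the way, in this order (a step that is already met when the one before it is completed fails the run):
1. every pot stands in the rack with its own lid fully on, the keeper bar not yet shut (x of pot_red_mid in the frame of rack between -0.12 and 0.12 m and y of pot_red_mid in the frame of rack between -0.009 and 0.009 m and z of pot_red_mid in the frame of rack between 0.023 and 0.0295 m and angle between each of pot_red_mid, pot_blue_mid, pot_yellow_mid, pot_green_mid's own z axis and vertical below 0.1 rad and horizontal distance between lid_red_knob and pot_red_mid below 0.005 m and z of lid_red_knob in the frame of pot_red_mid between 0.029 and 0.0345 m and angle between each of lid_red_knob, lid_blue_knob, lid_yellow_knob, lid_green_knob's own z axis and vertical below 0.12 rad and x of pot_blue_mid in the frame of rack between -0.12 and 0.12 m and y of pot_blue_mid in the frame of rack between -0.009 and 0.009 m and z of pot_blue_mid in the frame of rack between 0.023 and 0.0295 m and horizontal distance between lid_blue_knob and pot_blue_mid below 0.005 m and z of lid_blue_knob in the frame of pot_blue_mid between 0.029 and 0.0345 m and x of pot_yellow_mid in the frame of rack between -0.12 and 0.12 m and y of pot_yellow_mid in the frame of rack between -0.009 and 0.009 m and z of pot_yellow_mid in the frame of rack between 0.023 and 0.0295 m and horizontal distance between lid_yellow_knob and pot_yellow_mid below 0.005 m and z of lid_yellow_knob in the frame of pot_yellow_mid between 0.029 and 0.0345 m and x of pot_green_mid in the frame of rack between -0.12 and 0.12 m and y of pot_green_mid in the frame of rack between -0.009 and 0.009 m and z of pot_green_mid in the frame of rack between 0.023 and 0.0295 m and horizontal distance between lid_green_knob and pot_green_mid below 0.005 m and z of lid_green_knob in the frame of pot_green_mid between 0.029 and 0.0345 m and value of joint keeper above 0.1 rad), for 0.2 s.
2. the keeper bar is shut into its detent (value of joint keeper below 0.015 rad), for 0.2 s.
At the end, for the whole second after the job is handed in: Every pot present stands upright on the floor of a place of the rack (within 9 mm of the row's middle line) with the lid of its own colour fully down (within 5 mm sideways, about 3 mm in height); any spare lid lies on the bench; the keeper bar is shut in its detent (under 0.015 rad); all is at rest (x of pot_red_mid in the frame of rack between -0.12 and 0.12 m and y of pot_red_mid in the frame of rack between -0.009 and 0.009 m and z of pot_red_mid in the frame of rack between 0.023 and 0.0295 m and angle between each of pot_red_mid, pot_blue_mid, pot_yellow_mid, pot_green_mid's own z axis and vertical below 0.1 rad and horizontal distance between lid_red_knob and pot_red_mid below 0.005 m and z of lid_red_knob in the frame of pot_red_mid between 0.029 and 0.0345 m and angle between each of lid_red_knob, lid_blue_knob, lid_yellow_knob, lid_green_knob's own z axis and vertical below 0.12 rad and x of pot_blue_mid in the frame of rack between -0.12 and 0.12 m and y of pot_blue_mid in the frame of rack between -0.009 and 0.009 m and z of pot_blue_mid in the frame of rack between 0.023 and 0.0295 m and horizontal distance between lid_blue_knob and pot_blue_mid below 0.005 m and z of lid_blue_knob in the frame of pot_blue_mid between 0.029 and 0.0345 m and x of pot_yellow_mid in the frame of rack between -0.12 and 0.12 m and y of pot_yellow_mid in the frame of rack between -0.009 and 0.009 m and z of pot_yellow_mid in the frame of rack between 0.023 and 0.0295 m and horizontal distance between lid_yellow_knob and pot_yellow_mid below 0.005 m and z of lid_yellow_knob in the frame of pot_yellow_mid between 0.029 and 0.0345 m and x of pot_green_mid in the frame of rack between -0.12 and 0.12 m and y of pot_green_mid in the frame of rack between -0.009 and 0.009 m and z of pot_green_mid in the frame of rack between 0.023 and 0.0295 m and horizontal distance between lid_green_knob and pot_green_mid below 0.005 m and z of lid_green_knob in the frame of pot_green_mid between 0.029 and 0.0345 m and ((horizontal distance between lid_red_knob and pot_red_mid below 0.005 m and z of lid_red_knob in the frame of pot_red_mid between 0.029 and 0.0345 m and angle between lid_red_knob's own z axis and vertical below 0.12 rad) or height (world z) of lid_red_knob below 0.0255 m) and ((horizontal distance between lid_blue_knob and pot_blue_mid below 0.005 m and z of lid_blue_knob in the frame of pot_blue_mid between 0.029 and 0.0345 m and angle between lid_blue_knob's own z axis and vertical below 0.12 rad) or height (world z) of lid_blue_knob below 0.0255 m) and ((horizontal distance between lid_yellow_knob and pot_yellow_mid below 0.005 m and z of lid_yellow_knob in the frame of pot_yellow_mid between 0.029 and 0.0345 m and angle between lid_yellow_knob's own z axis and vertical below 0.12 rad) or height (world z) of lid_yellow_knob below 0.0255 m) and ((horizontal distance between lid_green_knob and pot_green_mid below 0.005 m and z of lid_green_knob in the frame of pot_green_mid between 0.029 and 0.0345 m and angle between lid_green_knob's own z axis and vertical below 0.12 rad) or height (world z) of lid_green_knob below 0.0255 m) and value of joint keeper between -0.02 and 0.015 rad); the robot touches nothing.
It fails at once if the phone is moved more than 20 mm (distance of phone from where it was at the start of the episode above 0.02 m).
It fails at once if the paste syringe is moved more than 20 mm (distance of paste from where it was at the start of the episode above 0.02 m).
It fails at once if the screwdriver is moved more than 20 mm (distance of driver from where it was at the start of the episode above 0.02 m).
Of pot_red, pot_blue, pot_yellow, pot_green only 3 to 4 are there at a start; the rules pass over those that are not, and their reading is None.
At some moment in a run one of pot_red, pot_blue, pot_yellow, pot_green, lid_red, lid_blue, lid_yellow, lid_green may be knocked a few centimetres aside while the robot is not near it.
Once in a run the grip may slacken for a moment while it holds something.
It also fails if it takes over 210 s, if anything falls off the work surface, if the arm or the gripper's body presses on something with over 40 N, if the wrist force passes 120 N, or if a joint passes its speed limit or range.

ROBOT

A 6-joint arm with a two-finger parallel gripper is mounted at the origin on the work surface. World frame = base frame: x ahead of the robot, y to its left, z up, the work surface at z = 0. Lengths are in m, angles in rad, forces in N, time in s.
With the tool pointing down it reaches from about 0.425 to 0.95 m from the base axis. Payload 3.5 kg.
Tool frame: the origin (TCP) lies on the front face of the gripper's body, between the roots of the fingers; the fingertips stand 73 mm ahead of it and the grasp point (between the pads) lies 54 mm ahead of it; y points along the fingers, z is the direction in which the jaws open and shut, and the axes are right-handed (so a half turn about y gives the same grasp; the last joint's range is limited). The gripper opens to 85 mm and grips with 20 to 120 N. Pads are 22 mm wide; open, the fingers measure 114 mm over their backs; the gripper's body (76 mm by 85 mm) begins 54 mm behind the grasp point. The pads swing forward as they close: fully open they stand 13 mm farther back than shut.
Start: joints at [-1.308, 0.286, 1.577, -0, 1.279, -0.15], TCP at [0.271, -0.618, 0.304] pointing down, gripper open.
Joint ranges: [-2.77, 2.77], [-0.9, 2.22], [0.21, 2.48], [-1.53, 4.67], [0.24, 2.81], [-2.84, 2.84]. Speed limits (rad/s): [2.79, 2.79, 3.14, 3.14, 3.14, 3.14].

INTERFACE

Orientations are given as a rotation vector (axis times angle).
In Python, from plant import * gives the robot as it stands. The module is installed in compiled form; this text tells all that it offers.
- The arm moves only by the tool jog_arm, never from a script. Its argument "moves" is a list that holds one entry, the list of rows, each a list of 7 numbers: the turn, a rotation vector about the world's x, y, z in rad, then the shift along the world's x, y, z in mm, then the closure in counts, from 0 (fully open) to 255 (shut). A call has 1 to 10 rows; each row shifts and turns the commanded pose from where the row before left it; what a row does not reach is not made up. A row lasts 1/8 s, in which the tool goes at most 62.5 mm and 10.7 degrees, less where a joint would pass 70% of its speed; a pose out of reach is approached as far as the arm can. A call with a gripper value outside its range is refused whole. The fingers move at their own pace and stop on an object; "force" is the grip in N (left out, the last holds). Time passes only in rows, so rows that do not move let the fingers close. It gives the time, the measured TCP pose, the force and the opening at its end, in the units of the state.
- read_state(): the state, without advancing time (a new reading comes with each control period).
- camera(name): name is "scene" or "side" or "wrist"; returns a dict with "pixels" (400x640x3 uint8, blue, green, red), "depth" (400x640 float32, m along the optical axis (not along the pixel's ray), 0 where there is no reading), "fov_y" (degrees; the focal length in pixels is half the picture's height over the tangent of half this angle, whatever the lens; pixels are square), "cx", "cy" (the principal point, pixels), "rvec" (rotation vector, rad) and "tvec" (3), from world to camera coordinates, as OpenCV has them; the wrist camera has in their place "tool_from_camera" (4x4, takes a point from camera to tool coordinates, whose origin is the TCP and whose axes are the tool frame's). Camera axes: x right, y down, z forward; pixel columns grow to the right and rows downward; lengths in m; the calibration is good to about 2 mm. A picture is of the moment at which its call begins: read the wrist's pose just before it.
- job_done(): hands the job in, once; it reports no verdict.
The state is a dict: "time_s": time; "joint_pos": joint angles; "qvel": joint speeds; "effort": joint torques, N m; "eef_pos": TCP position; "eef_rot": TCP orientation; "force": force on the tool from outside, world axes, zero at the start; "torque": the same for the moment, N m; "width": finger opening in m.
Only numpy, scipy, OpenCV 4.12 (cv2) and the standard library are available. Lean on these libraries where they do the work, as an engineer would, in place of code of your own. Each camera call takes 0.05 s, during which the arm holds its last target. There are 200 camera calls.

## Working session

There is one attempt and no reset: what is moved stays moved. The work goes in short steps, Python scripts to look and compute and a tool call to move; the robot and the scene stay as the last step left them, time stands still between calls to the robot, and variables do not carry over. Pictures are saved under pics/ and viewed, about 12 in all and at most 16, crops included, and the job is handed in when it is done.

Besides the shell and the picture viewer there is one more tool, called after ">>>" by a JSON object that holds its "name" and its "arguments", one argument or row to a line. jog_arm: Moves the arm, as the interface text tells. Its arguments: {"type":"object","properties":{"moves":{"type":"array","items":{"type":"array","items":{"type":"array","items":{"type":"number"}}}},"force":{"type":"number"}},"required":["moves"]}

```bash
mkdir -p pics; cat > h.py <<'E'
from plant import *
import numpy as np, cv2
def cam(n):
    s=read_state(); c=camera(n); c['s']=s
    c['f']=200/np.tan(np.radians(c['fov_y'])/2)
    if n=='wrist':
        T=np.eye(4); T[:3,:3]=cv2.Rodrigues(np.array(s['eef_rot'],float))[0]; T[:3,3]=s['eef_pos']
        M=T@np.array(c['tool_from_camera']); c['R']=M[:3,:3]; c['o']=M[:3,3]
    else:
        R=cv2.Rodrigues(np.array(c['rvec'],float))[0]; c['R']=R.T; c['o']=-R.T@np.array(c['tvec'],float).ravel()
    return c
def ray(c,u,v,z):
    d=c['R']@np.array([(u-c['cx'])/c['f'],(v-c['cy'])/c['f'],1]); return c['o']+d*(z-c['o'][2])/d[2]
def cloud(c):
    v,u=np.mgrid[:400,:640]; z=c['depth']
    p=np.stack([(u-c['cx'])/c['f']*z,(v-c['cy'])/c['f']*z,z],-1)@c['R'].T+c['o']; p[z==0]=np.nan; return p
def proj(c,p):
    q=c['R'].T@(np.array(p)-c['o']); return q[0]/q[2]*c['f']+c['cx'],q[1]/q[2]*c['f']+c['cy']
def blobs(c,amin=60):
    h=cv2.cvtColor(c['pixels'],cv2.COLOR_BGR2HSV); P=cloud(c); out=[]
    for n,lo,hi in [('red',0,5),('red2',170,180),('orange',6,18),('yellow',20,34),('green',40,85),('blue',95,130)]:
        m=cv2.inRange(h,(lo,110,60),(hi,255,255))
        k,l,st,ce=cv2.connectedComponentsWithStats(m)
        for i in range(1,k):
            if st[i,4]>amin:
                q=P[l==i]; out.append((n,st[i].tolist(),ce[i].round().tolist(),np.nanmedian(q,0).round(3).tolist(),np.nanpercentile(q[:,2],98).round(3)))
    return out
E
python3 - <<'E'
from h import *
for n in ['scene','side']:
    c=cam(n); cv2.imwrite(f'pics/{n}0.png',c['pixels']); print(n,c['o'],c['f'])
    for b in blobs(c): print(*b)
s=read_state(); print(s['time_s'],s['eef_pos'],s['eef_rot'],s['width'],s['force'])
print(cv2.Rodrigues(np.array(s['eef_rot'],float))[0].round(3))
E
```

```text
scene [ 1.19541195 -0.28377423  0.75363767] 409.4956004907955
red [258, 189, 19, 15, 235] [267.0, 196.0] [0.45, -0.178, 0.012] 0.031
red [461, 227, 36, 26, 399] [479.0, 240.0] [0.74, 0.256, 0.022] 0.026
orange [533, 4, 107, 140, 4381] [614.0, 79.0] [0.109, 1.39, -0.087] 0.138
orange [378, 187, 8, 15, 86] [381.0, 194.0] [0.61, 0.058, 0.104] 0.115
orange [408, 261, 33, 14, 78] [424.0, 267.0] [0.766, 0.103, 0.013] 0.015
orange [533, 264, 27, 20, 240] [546.0, 273.0] [0.858, 0.354, 0.006] 0.014
orange [250, 327, 30, 8, 106] [264.0, 331.0] [0.823, -0.265, 0.047] 0.049
orange [250, 337, 31, 8, 108] [265.0, 341.0] [0.844, -0.267, 0.047] 0.049
orange [144, 339, 54, 12, 188] [171.0, 344.0] [0.799, -0.429, 0.047] 0.049
orange [214, 341, 20, 21, 373] [223.0, 351.0] [0.842, -0.341, 0.052] 0.055
orange [143, 349, 55, 12, 194] [170.0, 355.0] [0.819, -0.432, 0.047] 0.049
orange [251, 349, 31, 8, 114] [266.0, 352.0] [0.865, -0.27, 0.047] 0.049
orange [251, 360, 32, 8, 121] [267.0, 363.0] [0.885, -0.273, 0.047] 0.05
orange [141, 362, 56, 12, 205] [169.0, 367.0] [0.841, -0.435, 0.047] 0.049
orange [139
[... 2166 characters left out ...]
 25, 489] [302.0, 351.0] [0.558, 0.329, 0.013] 0.032
green [308, 192, 16, 13, 145] [315.0, 199.0] [0.574, -0.183, 0.012] 0.03
green [194, 250, 20, 13, 146] [203.0, 256.0] [0.826, 0.089, 0.016] 0.018
green [343, 274, 21, 26, 460] [353.0, 286.0] [0.461, 0.167, 0.021] 0.037
blue [419, 92, 47, 42, 1350] [444.0, 112.0] [0.112, -0.726, 0.079] 0.111
blue [315, 168, 15, 17, 216] [322.0, 176.0] [0.561, -0.292, 0.022] 0.037
blue [280, 281, 23, 17, 306] [291.0, 289.0] [0.598, 0.175, 0.013] 0.031
0.1 [ 0.2707139  -0.61783808  0.3026529 ] [-0.4176692   1.99629733 -1.99183529] 0.08576414722555042 [-0.16625095  0.08174362  0.15997095]
[[-0.916 -0.001  0.401]
 [-0.401  0.002 -0.916]
 [-0.    -1.    -0.002]]
```

View pics/scene0.png

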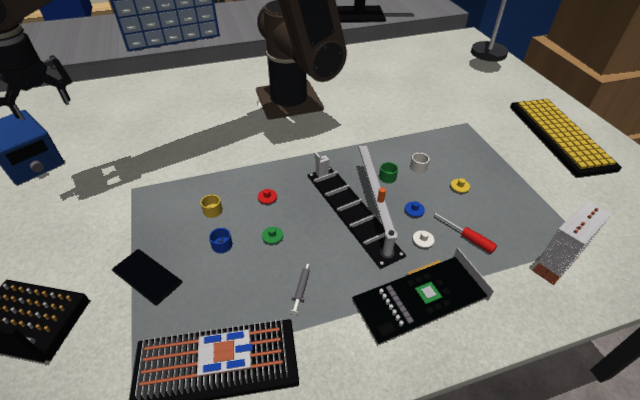

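View pics/side0.png

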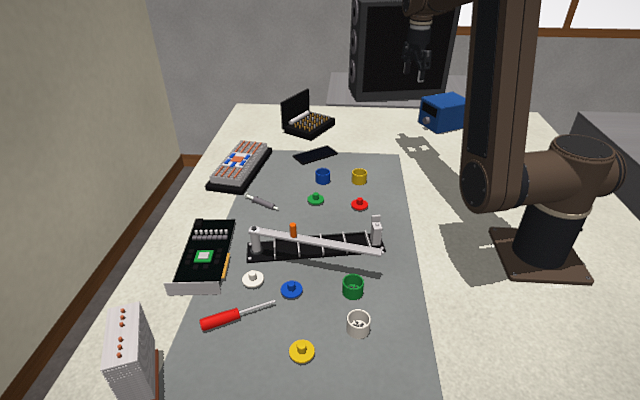

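The pots present are yellow (211,206), blue (220,240) and green (389,172). There is no red pot, so the red lid (267,196) stays. The white pot (420,160) and white lid (424,239) are decoys. The keeper is partly open over the rack, with its hinge near (390,245).

```bash
cat >> h.py <<'E'
def rackfit(cs):
    A=np.concatenate([cloud(c).reshape(-1,3) for c in cs]); I=np.concatenate([c['pixels'].reshape(-1,3) for c in cs])
    return A,I
E
python3 - <<'E'
from h import *
for n in ['scene','side']:
    c=cam(n); P=cloud(c).reshape(-1,3)
    roi=(P[:,0]>.4)&(P[:,0]<.82)&(P[:,1]>-.12)&(P[:,1]<.3)
    b=P[roi&(P[:,2]>.074)&(P[:,2]<.0815)]
    r=cv2.minAreaRect(b[:,:2].astype(np.float32)); print(n,'bar',len(b),r,cv2.boxPoints(r).round(3).tolist(),np.median(b[:,2]))
    h=P[roi&(P[:,2]>.083)]; print('high',len(h),h.min(0),h.max(0))
    I=c['pixels'].reshape(-1,3); d=roi&(P[:,2]>.004)&(P[:,2]<.012)&(I.max(1)<60)
    d=P[d]; r=cv2.minAreaRect(d[:,:2].astype(np.float32)); print('base',len(d),r,cv2.boxPoints(r).round(3).tolist())
    dv=P[roi&(P[:,2]>.017)&(P[:,2]<.022)&(I.max(1)>90)]
    kp=P[roi&(P[:,2]>.083)&(P[:,0]<.56)]; print('stop',len(kp),kp.mean(0) if len(kp) else 0)
    kp=P[roi&(P[:,2]>.060)&(P[:,2]<.068)&(P[:,0]<.56)];print('kp',len(kp),kp.mean(0) if len(kp) else 0)
c=cam('wrist'); print(c['f'],np.array(c['tool_from_camera']).round(3))
E
```

```text
scene bar 817 ((0.5594882369041443, 0.04042321443557739), (0.31623944640159607, 0.13994020223617554), 1.183479905128479) [[0.4000000059604645, 0.10700000077486038], [0.40299999713897705, -0.032999999821186066], [0.718999981880188, -0.026000000536441803], [0.7160000205039978, 0.11400000005960464]] 0.07762917858367457
high 95 [ 0.40064411 -0.03343702  0.08342785] [0.7089643  0.06749856 0.11624697]
base 2600 ((0.6177581548690796, 0.1131744459271431), (0.35653457045555115, 0.42114585638046265), 86.78173065185547) [[0.39800000190734863, -0.05299999937415123], [0.8180000185966492, -0.07699999958276749], [0.8379999995231628, 0.27900001406669617], [0.4180000126361847, 0.30300000309944153]]
stop 2 [ 0.40789409 -0.03302112  0.08400809]
kp 49 [ 0.41036256 -0.01545797  0.06343892]
side bar 952 ((0.558868408203125, 0.04488249868154526), (0.3164350688457489, 0.14309892058372498), 0.6359538435935974) [[0.4000000059604645, 0.11500000208616257], [0.4009999930858612, -0.02800000086426735], [0.7179999947547913, -0.02500000037252903], [0.7160000205039978, 0.11800000071525574]] 0.07790924233660645
high 97 [ 0.40963145 -0.0249185   0.08302523] [0.70956903 0.07452533 0.11590577]
base 1516 ((0.619480550289154, 0.09282626211643219), (0.2960514724254608, 0.4206167459487915), 85.6495361328125) [[0.39899998903274536, -0.039000000804662704], [0.8180000185966492, -0.07100000232458115], [0.8399999737739563, 0.2240000069141388], [0.42100000381469727, 0.25600001215934753]]
stop 2 [ 0.41090715 -0.0245967   0.08319765]
kp 63 [ 0.40927825 -0.01214431  0.06427109]
340.22358996936697 [[-0.001  0.96   0.28  -0.071]
 [ 0.001 -0.28   0.96  -0.07 ]
 [ 1.     0.001 -0.001  0.001]
 [ 0.     0.     0.     1.   ]]
```

>>> {"name": "jog_arm", "arguments": {
  "moves": [
    [[0,0,0,30,60,10,0],[0,0,0,30,60,10,0],[0,0,0,30,60,10,0],[0,0,0,30,60,10,0],[0,0,0,30,60,10,0],[0,0,0,30,60,10,0],[0,0,0,30,60,10,0],[0,0,0,30,60,10,0],[0,0,0,30,60,10,0],[0,0,0,30,60,10,0]]
  ]
}}

```text
time_s: 1.5
eef_pos: [0.5478, -0.0634, 0.3966]
eef_rot: [-0.417, 1.993, -1.994]
force: [0.8, -0.4, 0.5]
width: 0.0857
```

```bash
python3 - <<'E'
from h import *
c=cam('wrist'); cv2.imwrite('pics/w1.png',c['pixels']); print(c['o'])
for b in blobs(c): print(*b)
P=cloud(c).reshape(-1,3); I=c['pixels'].reshape(-1,3)
roi=(P[:,0]>.35)&(P[:,0]<.82)&(P[:,1]>-.12)&(P[:,1]<.3)
for lo,hi in [(.074,.0815),(.061,.067),(.0815,.084)]:
    b=P[roi&(P[:,2]>lo)&(P[:,2]<hi)]; 
    if len(b)>5:
        r=cv2.minAreaRect(b[:,:2].astype(np.float32)); print(lo,len(b),r,cv2.boxPoints(r).round(3).tolist(),b.mean(0))
E
```

```text
[ 0.61308296 -0.03530403  0.46610106]
red [340, 229, 35, 32, 846] [357.0, 245.0] [0.449, -0.169, 0.012] 0.031
orange [580, 0, 21, 16, 127] [592.0, 6.0] [0.823, -0.275, 0.047] 0.048
orange [211, 50, 21, 18, 255] [221.0, 59.0] [0.608, 0.065, 0.113] 0.115
yellow [3, 0, 46, 37, 1347] [27.0, 16.0] [0.559, 0.317, 0.012] 0.031
green [112, 127, 45, 35, 1080] [134.0, 144.0] [0.46, 0.164, 0.014] 0.037
green [392, 153, 35, 33, 911] [409.0, 169.0] [0.578, -0.186, 0.012] 0.03
blue [614, 12, 21, 20, 222] [624.0, 21.0] [0.822, -0.312, 0.052] 0.054
blue [140, 15, 41, 43, 1348] [160.0, 36.0] [0.601, 0.167, 0.012] 0.031
blue [461, 195, 44, 37, 1167] [482.0, 213.0] [0.563, -0.312, 0.014] 0.036
0.074 5114 ((0.5416990518569946, 0.03803596273064613), (0.14435650408267975, 0.28854745626449585), 89.47518157958984) [[0.3970000147819519, -0.032999999821186066], [0.6850000023841858, -0.03500000014901161], [0.6869999766349792, 0.10899999737739563], [0.39800000190734863, 0.1120000034570694]] [0.5488816  0.07039285 0.07763374]
0.061 292 ((0.40474867820739746, -0.01549915038049221), (0.022799499332904816, 0.03202727809548378), 10.749598503112793) [[0.39100000262260437, -0.0020000000949949026], [0.3970000147819519, -0.032999999821186066], [0.4189999997615814, -0.028999999165534973], [0.4129999876022339, 0.0020000000949949026]] [ 0.40563204 -0.01261121  0.06372817]
0.0815 50 ((0.5048775672912598, 0.010612428188323975), (0.23161032795906067, 0.008114218711853027), 22.129241943359375) [[0.3959999978542328, -0.028999999165534973], [0.39899998903274536, -0.03700000047683716], [0.6140000224113464, 0.05000000074505806], [0.6110000014305115, 0.057999998331069946]] [ 0.43154473 -0.01866707  0.08235806]
```

View pics/w1.png

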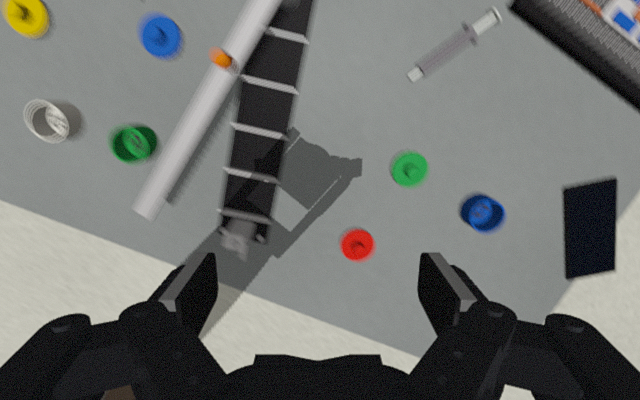

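The wrist view shows every part. The rack runs vertically at columns 240-290, and the keeper lies from (150,210) up to the hinge at (290,0) with its orange peg at (221,59). Next I measure the rack, the bar and the knob centres.

```bash
cat >> h.py <<'E'
def knobs(c,show=True):
    """lid knob / pot centres: circle fits of the colour points at the proper height"""
    P=cloud(c); h=cv2.cvtColor(c['pixels'],cv2.COLOR_BGR2HSV); out={}
    for n,lo,hi in [('red',0,5),('yellow',20,34),('green',40,85),('blue',95,130)]:
        m=cv2.inRange(h,(lo,110,40),(hi,255,255))
        if n=='red': m|=cv2.inRange(h,(172,110,40),(180,255,255))
        k,l,st,ce=cv2.connectedComponentsWithStats(m)
        for i in range(1,k):
            if st[i,4]<200: continue
            q=P[l==i]; q=q[~np.isnan(q).any(1)]
            if len(q)<100: continue
            top=np.percentile(q[:,2],98); 
            t=q[q[:,2]>top-.004]; ctr,r=cv2.minEnclosingCircle(t[:,:2].astype(np.float32))
            d=q[(q[:,2]>.009)&(q[:,2]<.015)]
            ctr2,r2=cv2.minEnclosingCircle(d[:,:2].astype(np.float32)) if len(d)>10 else ((0,0),0)
            ray_c=ray(c,*ce[i],.012)
            out[n,i]=(np.array(ctr),r,top); 
            if show: print(n,'px',ce[i].round(),'top z %.4f'%top,'topc',np.round(ctr,4),'r %.4f'%r,'disc',np.round(ctr2,4),'r %.4f'%r2,'ray',ray_c.round(4)[:2])
    return out
E
python3 - <<'E'
from h import *
c=cam('wrist'); knobs(c)
P=cloud(c).reshape(-1,3); I=c['pixels'].reshape(-1,3)
th=np.radians(10.75); k=np.array([.405,-.0155])
u=np.array([np.cos(th),np.sin(th)]); v=np.array([-u[1],u[0]])
X=(P[:,:2]-k)@u; Y=(P[:,:2]-k)@v
m=(np.abs(Y)<.045)&(X>-.02)&(X<.33)&(P[:,2]>.0165)&(P[:,2]<.023)&(I.max(1)>80)
for x0 in range(10,290,5):
    s=m&(X>x0/1e3)&(X<x0/1e3+.005)
    if s.sum()>8: print(x0,s.sum(),Y[s].min().round(4),Y[s].max().round(4),X[s].mean().round(4), (X[s&(Y>0)].mean()-X[s&(Y<0)].mean()).round(4))
b=P[(P[:,2]>.0745)&(P[:,2]<.0815)&(P[:,0]>.4)&(Y>.02)&(X<.34)&(X>0)]
r=cv2.minAreaRect(b[:,:2].astype(np.float32));print(r,cv2.boxPoints(r).round(4).tolist(), cv2.fitLine(b[:,:2].astype(np.float32),cv2.DIST_HUBER,0,.01,.01).ravel())
b=P[(P[:,2]>.11)&(P[:,2]<.117)&(P[:,0]>.5)&(P[:,1]<.2)]; print('peg',cv2.minEnclosingCircle(b[:,:2].astype(np.float32)))
b=P[(P[:,2]>.0555)&(P[:,2]<.067)&(P[:,0]<.45)&(np.abs(Y)<.05)]; print('kp',cv2.minAreaRect(b[:,:2].astype(np.float32)), b.mean(0))
print(c['s']['eef_pos'])
E
```

```text
red px [363. 252.] top z 0.0306 topc [ 0.4447 -0.1763] r 0.0090 disc [ 0.4444 -0.1762] r 0.0253 ray [ 0.4456 -0.1756]
yellow px [38. 22.] top z 0.0308 topc [0.5572 0.3209] r 0.0094 disc [0.5577 0.3207] r 0.0256 ray [0.5582 0.3198]
green px [142. 150.] top z 0.0368 topc [0.4612 0.1555] r 0.0243 disc [0.4622 0.1544] r 0.0233 ray [0.458 0.16 ]
green px [415. 177.] top z 0.0302 topc [ 0.5745 -0.1925] r 0.0087 disc [ 0.5749 -0.1929] r 0.0247 ray [ 0.5752 -0.1923]
blue px [628.  33.] top z 0.0537 topc [ 0.8185 -0.3163] r 0.0158 disc [0 0] r 0.0000 ray [ 0.8397 -0.3435]
blue px [170.  45.] top z 0.0305 topc [0.599  0.1655] r 0.0092 disc [0.5988 0.1654] r 0.0250 ray [0.5989 0.1649]
blue px [487. 221.] top z 0.0362 topc [ 0.5614 -0.31  ] r 0.0242 disc [ 0.5619 -0.3095] r 0.0237 ray [ 0.5609 -0.316 ]
10 32 -0.0124 0.0142 0.0104 -0.0002
15 72 -0.0346 0.0365 0.019 -0.0
20 74 -0.0344 0.0369 0.0208 -0.0
75 79 -0.0341 0.0367 0.0789 -0.0001
80 67 -0.0335 0.0371 0.0807 -0.0
135 87 -0.0338 0.0368 0.1389 -0.0
140 55 -0.0345 0.0372 0.1406 0.0
195 99 -0.0336 0.0373 0.1989 0.0
200 43 -0.0333 0.0363 0.2004 -0.0
255 96 -0.034 0.0185 0.2588 -0.0001
260 33 -0.0335 0.0172 0.2604 -0.0001
((0.5400249361991882, 0.07396136224269867), (0.02245192416012287, 0.28538990020751953), 79.28697967529297) [[0.3977000117301941, 0.08950000256299973], [0.6780999898910522, 0.036400001496076584], [0.6822999715805054, 0.05849999934434891], [0.4018999934196472, 0.11150000244379044]] [ 0.9844791  -0.17550167  0.5827951   0.06629574]
peg ((0.6057207584381104, 0.06126346066594124), 0.007864654064178467)
kp ((0.4051998257637024, -0.015400920063257217), (0.0226821918040514, 0.03187919035553932), 10.489192962646484) [ 0.40683    -0.01276221  0.06309568]
[ 0.54989638 -0.05748375  0.39803123]
```

>>> {"name": "jog_arm", "arguments": {
  "moves": [
    [[0,0,0.1825,5.6,11.9,-14,150],[0,0,0.1825,5.6,11.9,-14,150],[0,0,0.1825,5.6,11.9,-14,150],[0,0,0.1825,5.6,11.9,-14,150],[0,0,0.1825,5.6,11.9,-14,150],[0,0,0.1825,5.6,11.9,-14,150],[0,0,0.1825,5.6,11.9,-14,150],[0,0,0.1825,5.6,11.9,-14,150],[0,0,0.1825,5.6,11.9,-14,150],[0,0,0.1825,5.6,11.9,-14,150]]
  ]
}}

```text
time_s: 2.85
eef_pos: [0.6032, 0.0533, 0.2554]
eef_rot: [-1.455, 0.702, -0.701]
force: [-0.2, 0.4, -0.3]
width: 0.0352
```

>>> {"name": "jog_arm", "arguments": {
  "moves": [
    [[0,0,0.1825,0,0,0,150],[0,0,0.1825,0,0,0,150],[0,0,0.1825,0,0,0,150],[0,0,0.1825,0,0,0,150],[0,0,0,0,0,0,150],[0,0,0,0,0,0,150],[0,0,0,0,0,0,150]]
  ]
}}

```text
time_s: 3.72
eef_pos: [0.6032, 0.0535, 0.256]
eef_rot: [-1.566, 0.138, -0.138]
force: [-0.2, 0.8, 0.1]
width: 0.0352
```

```bash
python3 - <<'E'
from h import *
s=read_state(); R=cv2.Rodrigues(np.array(s['eef_rot'],float))[0]
print(s['eef_pos'],np.degrees(np.arctan2(R[1,2],R[0,2])),R[:,1],s['width'],np.round(s['joint_pos'],3))
E
```

```text
[0.60323807 0.05348493 0.25604575] 79.95234348345612 [-6.19046318e-05 -5.04685309e-05 -9.99999997e-01] 0.03524761390363851 [-0.079  0.178  1.795 -0.     1.168 -1.474]
```

>>> {"name": "jog_arm", "arguments": {
  "moves": [
    [[0,0,0,2.5,7.8,-6,150],[0,0,0,0,0,-30,150],[0,0,0,0,0,-30,150],[0,0,0,0,0,-30,150],[0,0,0,0,0,0,150]]
  ]
}}

```text
time_s: 4.35
eef_pos: [0.6038, 0.062, 0.1566]
eef_rot: [-1.567, 0.142, -0.131]
force: [-0.2, -0.2, -0.4]
width: 0.0355
```

```bash
python3 - <<'E'
import numpy as np
h=np.array([.7040,.0428]); a=np.radians(190.75)
q=[(h+.1*np.array([np.cos(a-t),np.sin(a-t)]))*1e3 for t in np.linspace(.364,1.62,16)]
print(np.diff(q,axis=0).round(1).tolist(), q[0],q[-1],1.256/15)
E
```

```text
[[1.8, 8.2], [2.5, 8.0], [3.1, 7.8], [3.8, 7.5], [4.4, 7.1], [5.0, 6.7], [5.5, 6.3], [6.0, 5.8], [6.5, 5.3], [6.9, 4.7], [7.3, 4.1], [7.6, 3.5], [7.9, 2.9], [8.1, 2.2], [8.2, 1.5]] [605.551416    60.34640443] [690.20223713 141.84353457] 0.08373333333333334
```

>>> {"name": "jog_arm", "arguments": {
  "moves": [
    [[0,0,-0.084,2,8,0,150],[0,0,-0.084,2.5,8,0,150],[0,0,-0.084,3,8,0,150],[0,0,-0.084,4,7.5,0,150],[0,0,-0.084,4.5,7,0,150],[0,0,-0.084,5,6.5,0,150],[0,0,-0.084,5.5,6.5,0,150],[0,0,-0.084,6,6,0,150],[0,0,-0.084,6.5,5.5,0,150],[0,0,-0.084,7,4.5,0,150]]
  ]
}}

```text
time_s: 5.6
eef_pos: [0.6526, 0.1293, 0.1619]
eef_rot: [-1.421, 0.79, -0.793]
force: [-0.2, -0.2, -0.8]
width: 0.0351
```

>>> {"name": "jog_arm", "arguments": {
  "moves": [
    [[0,0,-0.084,7.5,4,0,150],[0,0,-0.084,7.5,3.5,0,150],[0,0,-0.084,8,3,0,150],[0,0,-0.084,8,2,0,150],[0,0,-0.084,8,1.5,0,150],[0,0,0,4,0.5,0,150],[0,0,0,0,0,0,150],[0,0,0,0,0,0,150]]
  ]
}}

```text
time_s: 6.6
eef_pos: [0.6948, 0.1435, 0.1604]
eef_rot: [-1.271, 1.107, -1.107]
force: [-0.7, -0.5, 0.2]
width: 0.0351
```

>>> {"name": "jog_arm", "arguments": {
  "moves": [
    [[0,0,0,0,0,40,150],[0,0,0,0,0,50,100],[0,0,-0.17,-25,-3,20,0],[0,0,-0.17,-25,-3,20,0],[0,0,-0.17,-25,-3,10,0],[0,0,-0.17,-25,-3,10,0],[0,0,-0.17,-25,-3,10,0],[0,0,-0.17,-25,-3,10,0],[0,0,-0.17,-25,-3,0,0],[0,0,-0.17,-15,0,0,0]]
  ]
}}

```text
time_s: 7.85
eef_pos: [0.5035, 0.1223, 0.3304]
eef_rot: [-0.351, 2.035, -2.035]
force: [0.6, -0.7, 0.5]
width: 0.0851
```

```bash
cat >> h.py <<'E'
def look(n='wrist',save=None,lid=False):
    c=cam(n); s=c['s']; R=c['R'] 
    Rt=cv2.Rodrigues(np.array(s['eef_rot'],float))[0]
    print('t',round(s['time_s'],2),'tcp',np.round(s['eef_pos'],4),'jaw',np.degrees(np.arctan2(Rt[1,2],Rt[0,2])).round(1),'w',round(s['width'],4),'F',np.round(s['force'],1))
    if save: cv2.imwrite(f'pics/{save}.png',c['pixels'])
    knobs(c); return c
E
python3 - <<'E'
from h import *
c=look(save='w2'); P=cloud(c).reshape(-1,3)
b=P[(P[:,2]>.11)&(P[:,2]<.117)&(P[:,0]>.5)&(P[:,1]<.2)]
p=np.array(cv2.minEnclosingCircle(b[:,:2].astype(np.float32))[0]) if len(b)>5 else 0; print('peg',p)
c=look('scene'); P=cloud(c); h=cv2.cvtColor(c['pixels'],cv2.COLOR_BGR2HSV)
q=P[(cv2.inRange(h,(6,110,60),(18,255,255))>0)&(P[...,2]>.08)&(P[...,2]<.13)&(P[...,0]>.5)]; print(q.mean(0) if len(q) else 0)
E
```

```text
t 7.85 tcp [0.5035 0.1223 0.3304] jaw -70.4 w 0.0851 F [ 0.6 -0.7  0.5]
red px [517. 283.] top z 0.0300 topc [ 0.445  -0.1755] r 0.0091 disc [ 0.4441 -0.1757] r 0.0257 ray [ 0.4411 -0.1725]
yellow px [158.  49.] top z 0.0303 topc [0.5582 0.3211] r 0.0091 disc [0.5593 0.3208] r 0.0248 ray [0.5603 0.3204]
yellow px [616. 320.] top z 0.0360 topc [ 0.4442 -0.3153] r 0.0247 disc [ 0.4459 -0.3154] r 0.0243 ray [ 0.436  -0.3233]
green px [276. 187.] top z 0.0366 topc [0.4617 0.1565] r 0.0240 disc [0.463  0.1561] r 0.0230 ray [0.458  0.1575]
green px [584. 197.] top z 0.0301 topc [ 0.5745 -0.1925] r 0.0093 disc [ 0.572  -0.1921] r 0.0253 ray [ 0.5703 -0.1906]
blue px [309.  65.] top z 0.0302 topc [0.599 0.166] r 0.0089 disc [0.5987 0.1649] r 0.0246 ray [0.5989 0.1652]
peg 0
t 7.9 tcp [0.5024 0.1226 0.3302] jaw -70.6 w 0.0852 F [-1.   1.3 -0. ]
red px [267. 196.] top z 0.0304 topc [ 0.4454 -0.1792] r 0.0105 disc [ 0.4458 -0.1785] r 0.0254 ray [ 0.4465 -0.1771]
red px [479. 240.] top z 0.0268 topc [0.7371 0.257 ] r 0.0399 disc [0.7368 0.2582] r 0.0403 ray [0.7352 0.2621]
yellow px [566. 134.] 
[... 793 characters left out ...]
top z 0.1435 topc [-0.6601 -0.4992] r 0.0428 disc [-0.6765 -0.3453] r 0.1966 ray [-0.7349 -0.3667]
blue px [481.  14.] top z -0.0354 topc [-0.3982  1.0935] r 0.3727 disc [0 0] r 0.0000 ray [-0.4411  1.0437]
blue px [525.  23.] top z -0.0560 topc [-0.6707  1.4763] r 0.1010 disc [0 0] r 0.0000 ray [-0.2891  1.1725]
blue px [ 25. 146.] top z 0.1118 topc [ 0.1002 -0.7747] r 0.0931 disc [ 0.1678 -0.745 ] r 0.0624 ray [ 0.0342 -0.8008]
blue px [414. 209.] top z 0.0312 topc [0.5995 0.1638] r 0.0094 disc [0.6003 0.1638] r 0.0254 ray [0.6002 0.164 ]
blue px [220. 240.] top z 0.0370 topc [ 0.5623 -0.3112] r 0.0244 disc [ 0.5625 -0.3115] r 0.0238 ray [ 0.555  -0.3115]
[0.68964329 0.13772211 0.10175503]
```

>>> {"name": "jog_arm", "arguments": {
  "moves": [
    [[0,0,-0.076,-20,16,-20,70],[0,0,-0.076,-21,17,-30,70],[0,0,0,0,0,-50,70],[0,0,0,0,0,-30,70],[0,0,0,0,0,-10,70],[0,0,0,0,0,0,70],[0,0,0,0,0,0,70]]
  ]
}}

```text
time_s: 8.82
eef_pos: [0.465, 0.1555, 0.1918]
eef_rot: [-0.205, 2.117, -2.117]
force: [-0.1, 0.9, 0.4]
width: 0.0621
```

```bash
python3 - <<'E'
from h import *
look(save='w3')
E
```

```text
t 8.82 tcp [0.465  0.1555 0.1918] jaw -78.8 w 0.0621 F [-0.1  0.9  0.4]
yellow px [102.  24.] top z 0.0305 topc [0.5575 0.3217] r 0.0097 disc [0.5576 0.3219] r 0.0256 ray [0.5531 0.3193]
green px [315. 203.] top z 0.0364 topc [0.4622 0.1563] r 0.0239 disc [0.4633 0.1565] r 0.0231 ray [0.458  0.1555]
blue px [340.  16.] top z 0.0294 topc [0.5945 0.1652] r 0.0072 disc [0.5966 0.1658] r 0.0242 ray [0.5885 0.1643]
```

View pics/w3.png

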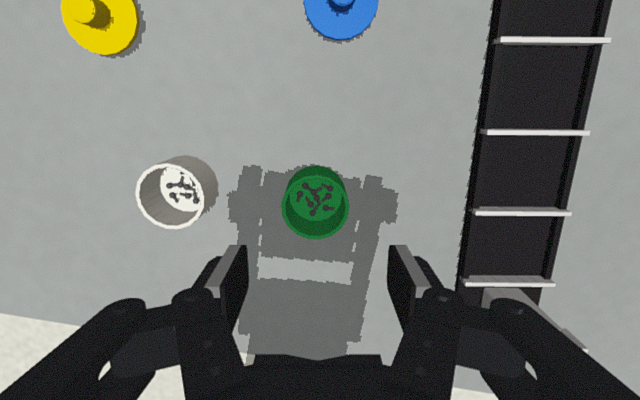

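The green pot is at (315,203), centred between the fingers and clear of the white one at (172,195). I descend, grip and lift.

>>> {"name": "jog_arm", "arguments": {
  "moves": [
    [[0,0,0,-3,0.7,-30,70],[0,0,0,0,0,-40,70],[0,0,0,0,0,-30,70],[0,0,0,0,0,-9,70],[0,0,0,0,0,0,140],[0,0,0,0,0,0,140],[0,0,0,0,0,0,140],[0,0,0,0,0,0,140]]
  ],
  "force": 40
}}

```text
time_s: 9.88
eef_pos: [0.4611, 0.1562, 0.0817]
eef_rot: [-0.207, 2.118, -2.118]
force: [-0.7, -0.1, -1.0]
width: 0.047
```

>>> {"name": "jog_arm", "arguments": {
  "moves": [
    [[0,0,0,0,0,30,140],[0,0,0,0,0,40,140],[0,0,0,0,0,30,140],[0,0,0,0,0,0,140]]
  ]
}}

```text
time_s: 10.38
eef_pos: [0.4625, 0.1564, 0.184]
eef_rot: [-0.2, 2.116, -2.115]
force: [-0.8, -0.6, -0.6]
width: 0.0469
```

>>> {"name": "jog_arm", "arguments": {
  "moves": [
    [[0,0,0,10,-30,0,140],[0,0,0,10,-30,0,140],[0,0,0,10,-30,0,140],[0,0,0,10,-30,0,140],[0,0,0,10,-30,0,140],[0,0,0,0,0,0,140],[0,0,0,0,0,0,140]]
  ]
}}

```text
time_s: 11.25
eef_pos: [0.5098, 0.0065, 0.1796]
eef_rot: [-0.211, 2.121, -2.119]
force: [0.2, 1.1, -0.1]
width: 0.0472
```

```bash
python3 - <<'E'
from h import *
c=look(save='w4'); P=cloud(c); h=cv2.cvtColor(c['pixels'],cv2.COLOR_BGR2HSV)
q=P[(cv2.inRange(h,(40,110,40),(85,255,255))>0)]; q=q[(abs(q[:,:2]-np.array(c['s']['eef_pos'])[:2])<.05).all(1)]
t=q[q[:,2]>np.nanpercentile(q[:,2],97)-.004]; print(len(q),cv2.minEnclosingCircle(t[:,:2].astype(np.float32)),np.nanpercentile(q[:,2],97))
E
```

```text
t 11.25 tcp [0.5098 0.0065 0.1796] jaw -78.8 w 0.0472 F [ 0.2  1.1 -0.1]
red px [529. 305.] top z 0.1631 topc [ 0.5328 -0.0478] r 0.0024 disc [ 0.4469 -0.1765] r 0.0253 ray [ 0.455  -0.1776]
green px [608. 163.] top z 0.0300 topc [ 0.574  -0.1918] r 0.0097 disc [ 0.5747 -0.192 ] r 0.0250 ray [ 0.5754 -0.1891]
green px [317. 273.] top z 0.1341 topc [0.5107 0.0063] r 0.0244 disc [0 0] r 0.0000 ray [ 0.4504 -0.0054]
blue px [100.  26.] top z 0.0304 topc [0.5988 0.1657] r 0.0095 disc [0.5986 0.1659] r 0.0257 ray [0.5945 0.1639]
12023 ((0.5107237100601196, 0.006296650972217321), 0.024382293224334717) 0.13396299314490515
```

>>> {"name": "jog_arm", "arguments": {
  "moves": [
    [[0,0,0,1.7,0,-30,140],[0,0,0,0,0,-30,140],[0,0,0,0,0,-20,140],[0,0,0,0,0,-8,140],[0,0,0,0,0,0,140],[0,0,0,0,0,0,140]]
  ]
}}

```text
time_s: 12.05
eef_pos: [0.5131, 0.0063, 0.0941]
eef_rot: [-0.206, 2.117, -2.118]
force: [-0.7, -0.4, -1.1]
width: 0.0472
```

```bash
python3 - <<'E'
from h import *
c=cam('wrist'); P=cloud(c); h=cv2.cvtColor(c['pixels'],cv2.COLOR_BGR2HSV);s=c['s']; print(s['eef_pos'],s['force'])
q=P[(cv2.inRange(h,(40,110,40),(85,255,255))>0)]; q=q[(abs(q[:,:2]-np.array(c['s']['eef_pos'])[:2])<.05).all(1)]
t=q[q[:,2]>np.nanpercentile(q[:,2],97)-.004]; print(len(q),cv2.minEnclosingCircle(t[:,:2].astype(np.float32)),np.nanpercentile(q[:,2],97))
E
```

```text
[0.51314174 0.00627624 0.09407651] [-0.73756396 -0.40969456 -1.12628944]
12143 ((0.5138610601425171, 0.005851879715919495), 0.02474175952374935) 0.04846002750531157
```

>>> {"name": "jog_arm", "arguments": {
  "moves": [
    [[0,0,0,-1,0.5,-3.5,140],[0,0,0,0,0,0,140],[0,0,0,0,0,0,90],[0,0,0,0,0,0,80],[0,0,0,0,0,0,80],[0,0,0,0,0,20,80],[0,0,0,0,0,40,60],[0,0,0,0,0,40,0],[0,0,0,0,0,40,0],[0,0,0,0,0,30,0]]
  ]
}}

```text
time_s: 13.35
eef_pos: [0.5118, 0.0066, 0.2617]
eef_rot: [-0.206, 2.117, -2.118]
force: [0.2, 1.0, 0.3]
width: 0.0855
```

```bash
python3 - <<'E'
from h import *
c=look(save='w5')
E
```

```text
t 13.35 tcp [0.5118 0.0066 0.2617] jaw -78.8 w 0.0855 F [0.2 1.  0.3]
red px [479. 266.] top z 0.2148 topc [ 0.5295 -0.0469] r 0.0015 disc [ 0.4441 -0.1756] r 0.0258 ray [ 0.449  -0.1779]
yellow px [609. 297.] top z 0.0360 topc [ 0.4457 -0.3153] r 0.0250 disc [ 0.4453 -0.3152] r 0.0241 ray [ 0.4409 -0.3258]
green px [537. 150.] top z 0.0301 topc [ 0.5751 -0.1924] r 0.0094 disc [ 0.5752 -0.1925] r 0.0252 ray [ 0.5754 -0.1922]
green px [317. 179.] top z 0.0445 topc [0.5123 0.0063] r 0.0240 disc [0.5108 0.0031] r 0.0273 ray [0.507  0.0056]
blue px [155.  42.] top z 0.0303 topc [0.5988 0.1657] r 0.0093 disc [0.5991 0.1662] r 0.0253 ray [0.5997 0.1663]
blue px [629. 188.] top z 0.0294 topc [ 0.5538 -0.2914] r 0.0137 disc [ 0.5597 -0.2983] r 0.0207 ray [ 0.5579 -0.2933]
```

>>> {"name": "jog_arm", "arguments": {
  "moves": [
    [[0,0,0,7,-45,-8,70],[0,0,0,7,-45,-8,70],[0,0,0,7,-45,-8,70],[0,0,0,7,-45,-8,70],[0,0,0,7,-45,-8,70],[0,0,0,7,-45,-8,70],[0,0,0,7,-46,-8,70],[0,0,0,0,0,0,70],[0,0,0,0,0,0,70]]
  ]
}}

```text
time_s: 14.52
eef_pos: [0.5601, -0.3089, 0.2028]
eef_rot: [-0.209, 2.121, -2.118]
force: [0.3, 0.2, -0.1]
width: 0.0625
```

```bash
python3 - <<'E'
from h import *
c=look()
E
```

```text
t 14.53 tcp [ 0.5601 -0.3089  0.2028] jaw -78.8 w 0.0625 F [ 0.3  0.2 -0.1]
red px [142. 283.] top z 0.0307 topc [ 0.5024 -0.2129] r 0.0747 disc [ 0.4446 -0.1764] r 0.0254 ray [ 0.4491 -0.1772]
yellow px [300. 321.] top z 0.0363 topc [ 0.4957 -0.3089] r 0.0748 disc [ 0.4464 -0.3163] r 0.0238 ray [ 0.4385 -0.317 ]
green px [173. 142.] top z 0.0303 topc [ 0.575  -0.1933] r 0.0091 disc [ 0.5747 -0.1931] r 0.0251 ray [ 0.5758 -0.1934]
blue px [319. 193.] top z 0.0364 topc [ 0.5618 -0.3102] r 0.0238 disc [ 0.5631 -0.31  ] r 0.0229 ray [ 0.5581 -0.311 ]
```

>>> {"name": "jog_arm", "arguments": {
  "moves": [
    [[0,0,0,1.7,-1.3,-40,70],[0,0,0,0,0,-40,70],[0,0,0,0,0,-30,70],[0,0,0,0,0,-10,70],[0,0,0,0,0,0,70],[0,0,0,0,0,0,140],[0,0,0,0,0,0,140],[0,0,0,0,0,0,140],[0,0,0,0,0,0,140]]
  ]
}}

```text
time_s: 15.7
eef_pos: [0.5633, -0.3114, 0.0858]
eef_rot: [-0.205, 2.115, -2.12]
force: [0.4, 1.7, 7.2]
width: 0.046
```

>>> {"name": "jog_arm", "arguments": {
  "moves": [
    [[0,0,0,0,0,30,140],[0,0,0,0,0,40,140],[0,0,0,0,20,30,140],[0,0,0,1,40,0,140],[0,0,0,1,45,0,140],[0,0,0,2,45,0,140],[0,0,0,2,45,0,140],[0,0,0,2,45,0,140],[0,0,0,2,45,0,140],[0,0,0,0,40,0,140]]
  ]
}}

```text
time_s: 16.95
eef_pos: [0.5716, 0.0159, 0.1831]
eef_rot: [-0.209, 2.119, -2.119]
force: [0.8, -0.4, -0.7]
width: 0.046
```

```bash
python3 - <<'E'
from h import *
c=look(save='w6')
E
```

```text
t 16.95 tcp [0.5716 0.0159 0.1831] jaw -78.8 w 0.046 F [ 0.8 -0.4 -0.7]
red px [501. 360.] top z 0.1826 topc [ 0.588  -0.0296] r 0.0021 disc [ 0.4587 -0.1678] r 0.0101 ray [ 0.4593 -0.1674]
yellow px [631. 385.] top z 0.0180 topc [ 0.5206 -0.1688] r 0.1461 disc [ 0.4517 -0.2951] r 0.0075 ray [ 0.4564 -0.2887]
green px [578. 241.] top z 0.0299 topc [ 0.5751 -0.1913] r 0.0090 disc [ 0.5752 -0.19  ] r 0.0243 ray [ 0.5762 -0.1871]
blue px [110. 117.] top z 0.0304 topc [0.5991 0.1654] r 0.0094 disc [0.599  0.1663] r 0.0251 ray [0.6004 0.1674]
blue px [317. 272.] top z 0.1334 topc [0.5704 0.0151] r 0.0245 disc [0.5143 0.0185] r 0.0544 ray [0.5111 0.0035]
```

>>> {"name": "jog_arm", "arguments": {
  "moves": [
    [[0,0,0,1,2.5,-30,140],[0,0,0,0,0,-30,140],[0,0,0,0,0,-20,140],[0,0,0,0,0,-7,140],[0,0,0,0,0,0,140],[0,0,0,0,0,0,140]]
  ]
}}

```text
time_s: 17.75
eef_pos: [0.5741, 0.0166, 0.0978]
eef_rot: [-0.205, 2.117, -2.118]
force: [0.7, 0.0, -1.0]
width: 0.0462
```

```bash
python3 - <<'E'
from h import *
c=look(save='w7')
E
```

```text
t 17.75 tcp [0.5741 0.0166 0.0978] jaw -78.8 w 0.0462 F [ 0.7  0.  -1. ]
green px [312. 344.] top z 0.0433 topc [0.5581 0.0132] r 0.0273 disc [0.5147 0.0066] r 0.0240 ray [0.5167 0.0075]
blue px [ 28. 138.] top z 0.0212 topc [0.5995 0.1621] r 0.0085 disc [0.5996 0.1643] r 0.0248 ray [0.6011 0.1551]
blue px [317. 272.] top z 0.0482 topc [0.5734 0.0157] r 0.0245 disc [0.5755 0.0167] r 0.0237 ray [0.5602 0.0132]
```

>>> {"name": "jog_arm", "arguments": {
  "moves": [
    [[0,0,0,-2,1.5,-3.5,140],[0,0,0,0,0,0,140],[0,0,0,0,0,0,90],[0,0,0,0,0,0,80],[0,0,0,0,0,0,80],[0,0,0,0,0,20,80],[0,0,0,0,0,40,60],[0,0,0,0,0,40,0],[0,0,0,0,0,40,0],[0,0,0,0,0,10,0]]
  ]
}}

```text
time_s: 19.05
eef_pos: [0.5728, 0.0182, 0.2482]
eef_rot: [-0.199, 2.113, -2.117]
force: [0.5, -0.6, 1.3]
width: 0.0849
```

```bash
python3 - <<'E'
from h import *
c=look(save='w8')
E
```

```text
t 19.05 tcp [0.5728 0.0182 0.2482] jaw -78.8 w 0.0849 F [ 0.5 -0.6  1.3]
yellow px [  4. 134.] top z 0.0131 topc [0.5576 0.3032] r 0.0174 disc [0.5576 0.3032] r 0.0174 ray [0.5586 0.2986]
yellow px [621. 348.] top z 0.2449 topc [ 0.5991 -0.0513] r 0.0014 disc [ 0.4605 -0.3233] r 0.0160 ray [ 0.4542 -0.3392]
green px [532. 218.] top z 0.0301 topc [ 0.5743 -0.1925] r 0.0096 disc [ 0.5745 -0.1926] r 0.0254 ray [ 0.5757 -0.191 ]
green px [316. 249.] top z 0.0444 topc [0.5125 0.0063] r 0.0240 disc [0.5024 0.0051] r 0.0341 ray [0.5035 0.0049]
blue px [158. 118.] top z 0.0304 topc [0.5991 0.1657] r 0.0091 disc [0.5993 0.166 ] r 0.0253 ray [0.5997 0.1655]
blue px [316. 187.] top z 0.0444 topc [0.5706 0.0177] r 0.0240 disc [0.5724 0.018 ] r 0.0233 ray [0.5651 0.0169]
```

>>> {"name": "jog_arm", "arguments": {
  "moves": [
    [[0,0,0,-16,-42,-6,70],[0,0,0,-16,-42,-6,70],[0,0,0,-16,-42,-6,70],[0,0,0,-16,-42,-6,70],[0,0,0,-16,-42,-6,70],[0,0,0,-16,-42,-6,70],[0,0,0,-16,-41,-6,70],[0,0,0,-16,-41,-6,70],[0,0,0,0,0,0,70],[0,0,0,0,0,0,70]]
  ]
}}

```text
time_s: 20.35
eef_pos: [0.4427, -0.3149, 0.1939]
eef_rot: [-0.209, 2.122, -2.117]
force: [0.2, 0.3, 0.3]
width: 0.0621
```

```bash
python3 - <<'E'
from h import *
c=look()
E
```

```text
t 20.35 tcp [ 0.4427 -0.3149  0.1939] jaw -78.8 w 0.0621 F [0.2 0.3 0.3]
red px [136. 154.] top z 0.0303 topc [ 0.4444 -0.1766] r 0.0092 disc [ 0.4444 -0.1761] r 0.0256 ray [ 0.4459 -0.1768]
yellow px [320. 196.] top z 0.0364 topc [ 0.4451 -0.3166] r 0.0240 disc [ 0.4465 -0.316 ] r 0.0231 ray [ 0.4411 -0.3172]
green px [177.   3.] top z 0.0131 topc [ 0.5545 -0.1975] r 0.0133 disc [ 0.5545 -0.1975] r 0.0133 ray [ 0.5529 -0.1984]
```

>>> {"name": "jog_arm", "arguments": {
  "moves": [
    [[0,0,0,1.9,-1.5,-35,70],[0,0,0,0,0,-40,70],[0,0,0,0,0,-25,70],[0,0,0,0,0,-10,70],[0,0,0,0,0,0,70],[0,0,0,0,0,0,140],[0,0,0,0,0,0,140],[0,0,0,0,0,0,140],[0,0,0,0,0,0,140]]
  ]
}}

```text
time_s: 21.52
eef_pos: [0.446, -0.3179, 0.0867]
eef_rot: [-0.205, 2.116, -2.12]
force: [0.0, 1.0, 6.1]
width: 0.0458
```

>>> {"name": "jog_arm", "arguments": {
  "moves": [
    [[0,0,0,0,0,30,140],[0,0,0,0,0,40,140],[0,0,0,20,30,30,140],[0,0,0,23,45,0,140],[0,0,0,23,45,0,140],[0,0,0,23,45,0,140],[0,0,0,23,45,0,140],[0,0,0,23,45,0,140],[0,0,0,23,45,0,140],[0,0,0,23,45,0,140]]
  ]
}}

```text
time_s: 22.78
eef_pos: [0.6261, 0.0292, 0.1843]
eef_rot: [-0.209, 2.119, -2.119]
force: [-0.2, -0.6, -1.4]
width: 0.0458
```

```bash
python3 - <<'E'
from h import *
c=look()
E
```

```text
t 22.77 tcp [0.6261 0.0292 0.1843] jaw -78.8 w 0.0458 F [-0.2 -0.6 -1.4]
red px [13. 10.] top z 0.0242 topc [0.7053 0.2381] r 0.0054 disc [0.7105 0.2367] r 0.0060 ray [0.7099 0.2438]
yellow px [317. 271.] top z 0.1338 topc [0.6254 0.0288] r 0.0246 disc [0.566 0.024] r 0.0542 ray [0.5662 0.017 ]
green px [566. 301.] top z 0.0298 topc [ 0.5764 -0.1901] r 0.0083 disc [ 0.5765 -0.1903] r 0.0244 ray [ 0.5785 -0.1868]
green px [311. 344.] top z 0.0443 topc [0.5739 0.0253] r 0.0637 disc [0.4967 0.0112] r 0.0258 ray [0.4968 0.0082]
blue px [126. 191.] top z 0.0303 topc [0.5996 0.1657] r 0.0092 disc [0.5997 0.1663] r 0.0250 ray [0.6025 0.1683]
```

>>> {"name": "jog_arm", "arguments": {
  "moves": [
    [[0,0,0,3.5,0,-30,140],[0,0,0,0,0,-30,140],[0,0,0,0,0,-20,140],[0,0,0,0,0,-7,140],[0,0,0,0,0,0,140],[0,0,0,0,0,0,140]]
  ]
}}

```text
time_s: 23.58
eef_pos: [0.6304, 0.0276, 0.0994]
eef_rot: [-0.205, 2.117, -2.118]
force: [-0.4, -0.4, -1.2]
width: 0.0462
```

```bash
python3 - <<'E'
from h import *
c=look(save='w9')
E
```

```text
t 23.57 tcp [0.6304 0.0276 0.0994] jaw -78.8 w 0.0462 F [-0.4 -0.4 -1.2]
yellow px [317. 271.] top z 0.0489 topc [0.6299 0.0273] r 0.0244 disc [0.6325 0.0277] r 0.0227 ray [0.6165 0.0243]
green px [632. 384.] top z 0.0126 topc [ 0.6127 -0.1047] r 0.0837 disc [ 0.5785 -0.1733] r 0.0090 ray [ 0.5809 -0.1665]
blue px [ 42. 248.] top z 0.0301 topc [0.5997 0.1652] r 0.0094 disc [0.5993 0.1645] r 0.0257 ray [0.6018 0.1629]
blue px [312. 343.] top z 0.0441 topc [0.6137 0.0264] r 0.0283 disc [0.5772 0.0187] r 0.0231 ray [0.5725 0.0185]
```

Next I release the pot and rise.

>>> {"name": "jog_arm", "arguments": {
  "moves": [
    [[0,0,0,0.4,1.5,-4,140],[0,0,0,0,0,0,140],[0,0,0,0,0,0,90],[0,0,0,0,0,0,80],[0,0,0,0,0,0,80],[0,0,0,0,0,20,80],[0,0,0,0,0,40,60],[0,0,0,-10,10,40,0],[0,0,0,-10,40,40,0],[0,0,0,-10,40,0,0]]
  ]
}}

```text
time_s: 24.88
eef_pos: [0.6021, 0.12, 0.2412]
eef_rot: [-0.194, 2.113, -2.115]
force: [0.3, 0.6, 0.4]
width: 0.0851
```

```bash
python3 - <<'E'
from h import *
c=look(save='w10')
E
```

```text
t 24.88 tcp [0.6021 0.12   0.2412] jaw -78.8 w 0.0851 F [0.3 0.6 0.4]
red px [180.  18.] top z 0.0253 topc [0.7125 0.2503] r 0.0158 disc [0 0] r 0.0000 ray [0.7128 0.253 ]
yellow px [425. 176.] top z 0.0442 topc [0.63   0.0294] r 0.0239 disc [0.6264 0.0298] r 0.0274 ray [0.6265 0.0254]
yellow px [ 87. 185.] top z 0.0304 topc [0.5588 0.3216] r 0.0094 disc [0.5584 0.3217] r 0.0256 ray [0.5589 0.3229]
green px [618. 268.] top z 0.0294 topc [ 0.575  -0.1894] r 0.0085 disc [ 0.5749 -0.1909] r 0.0246 ray [ 0.5745 -0.1848]
green px [405. 302.] top z 0.0445 topc [0.5485 0.0349] r 0.0689 disc [0.4976 0.0087] r 0.0360 ray [0.4982 0.0088]
blue px [263. 175.] top z 0.0302 topc [0.5995 0.1658] r 0.0090 disc [0.5988 0.1678] r 0.0247 ray [0.5993 0.1688]
blue px [415. 238.] top z 0.0441 topc [0.591  0.0386] r 0.0491 disc [0.5635 0.0184] r 0.0313 ray [0.567  0.0177]
```

View pics/w10.png

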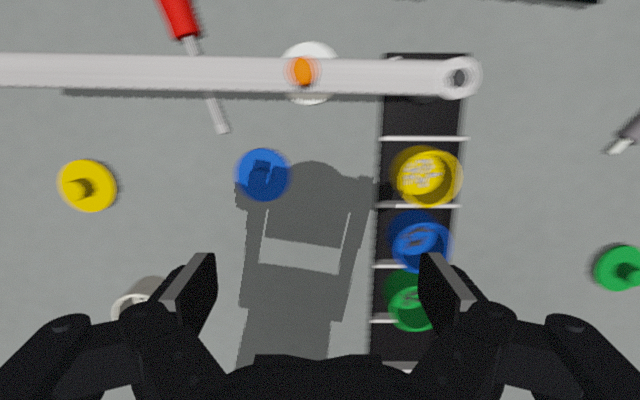

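>>> {"name": "jog_arm", "arguments": {
  "moves": [
    [[0,0,0,-1,15,-20,100],[0,0,0,-1,15,-30,100],[0,0,0,-1,15.7,-40,100],[0,0,0,0,0,-40,100],[0,0,0,0,0,-15,100],[0,0,0,0,0,0,100],[0,0,0,0,0,0,100]]
  ]
}}

```text
time_s: 25.8
eef_pos: [0.5982, 0.1648, 0.0907]
eef_rot: [-0.204, 2.117, -2.117]
force: [0.5, -0.0, 0.1]
width: 0.0518
```

```bash
python3 - <<'E'
from h import *
c=look(save='w11')
E
```

```text
t 25.8 tcp [0.5982 0.1648 0.0907] jaw -78.8 w 0.0518 F [ 0.5 -0.   0.1]
yellow px [604. 251.] top z 0.0438 topc [0.6254 0.0427] r 0.0197 disc [0.6302 0.0302] r 0.0240 ray [0.6261 0.0306]
yellow px [ 17. 269.] top z 0.0128 topc [0.5595 0.3144] r 0.0240 disc [0.5595 0.3144] r 0.0240 ray [0.5617 0.3053]
blue px [314. 246.] top z 0.0301 topc [0.6    0.1659] r 0.0093 disc [0.5996 0.1664] r 0.0253 ray [0.6015 0.1665]
blue px [601. 344.] top z 0.0438 topc [0.6077 0.0661] r 0.0445 disc [0.5718 0.0184] r 0.0240 ray [0.5761 0.0095]
```

>>> {"name": "jog_arm", "arguments": {
  "moves": [
    [[0,0,0,1.5,1,-2,100],[0,0,0,0,0,0,230],[0,0,0,0,0,0,230],[0,0,0,0,0,0,230],[0,0,0,0,0,0,230],[0,0,0,0,0,20,230],[0,0,0,0,0,40,230],[0,0,0,0,0,40,230],[0,0,0,0,0,0,230]]
  ]
}}

```text
time_s: 26.98
eef_pos: [0.6009, 0.1664, 0.1929]
eef_rot: [-0.197, 2.114, -2.114]
force: [0.0, 0.0, -0.1]
width: 0.0162
```

>>> {"name": "jog_arm", "arguments": {
  "moves": [
    [[0,0,0,-5.7,-29,0,230],[0,0,0,-5.7,-29,0,230],[0,0,0,-5.7,-30,0,230],[0,0,0,-5.7,-30,0,230],[0,0,0,-5.7,-30,0,230],[0,0,0,0,0,0,230],[0,0,0,0,0,0,230]]
  ]
}}

```text
time_s: 27.85
eef_pos: [0.5697, 0.0184, 0.1867]
eef_rot: [-0.209, 2.12, -2.118]
force: [1.4, -0.3, -0.0]
width: 0.0164
```

```bash
python3 - <<'E'
from h import *
c=look(save='w12')
E
```

```text
t 27.85 tcp [0.5697 0.0184 0.1867] jaw -78.8 w 0.0164 F [ 1.4 -0.3 -0. ]
yellow px [319. 113.] top z 0.0444 topc [0.6299 0.0291] r 0.0241 disc [0.6238 0.0296] r 0.0268 ray [0.6293 0.0286]
green px [583. 238.] top z 0.0301 topc [ 0.5752 -0.192 ] r 0.0090 disc [ 0.575  -0.1921] r 0.0252 ray [ 0.5763 -0.1907]
green px [318. 307.] top z 0.0451 topc [0.5253 0.0112] r 0.0379 disc [0 0] r 0.0000 ray [ 0.4761 -0.0006]
blue px [318. 227.] top z 0.1293 topc [0.5766 0.0195] r 0.0215 disc [0.5578 0.0163] r 0.0369 ray [0.545 0.013]
```

View pics/w12.png

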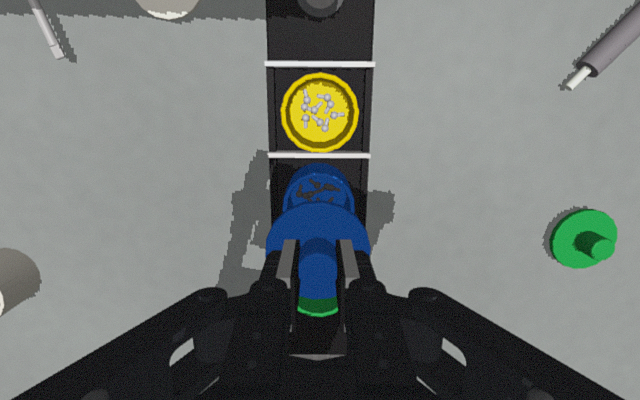

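The blue lid is held level by its knob over blue's place, with its disc at about (318,230). I fit the in-hand disc centre.

```bash
cat >> h.py <<'E'
from scipy.optimize import least_squares
RNG={'red':(0,5),'yellow':(20,34),'green':(40,85),'blue':(95,130)}
def held(col,target):
    """disc centre of the lid in hand, from hull points at disc-top height, vs target xy (m)"""
    c=cam('wrist'); s=c['s']; e=np.array(s['eef_pos']); P=cloud(c); h=cv2.cvtColor(c['pixels'],cv2.COLOR_BGR2HSV)
    lo,hi=RNG[col]; q=P[cv2.inRange(h,(lo,110,40),(hi,255,255))>0]
    q=q[(np.linalg.norm(q[:,:2]-e[:2],axis=1)<.05)&(q[:,2]>e[2]-.1)&(q[:,2]<e[2]-.045)]
    hist,ed=np.histogram(q[:,2],bins=np.arange(e[2]-.1,e[2]-.045,.001)); z=ed[hist.argmax()]+.0005
    d=q[abs(q[:,2]-z)<.002]; f=np.array(d,np.float64)
    A=np.c_[f[:,:2]-e[:2],np.ones(len(f))]; pl=np.linalg.lstsq(A,f[:,2],rcond=None)[0]
    H=cv2.convexHull(d[:,:2].astype(np.float32))[:,0]
    H=H[(H-e[:2])@c['R'][:2,1]<.002]   # the far (visible) half: image-up side
    r=least_squares(lambda x:np.linalg.norm(H-x,axis=1)-.025,e[:2],loss='soft_l1',f_scale=.001)
    print('t',round(s['time_s'],2),'tcp',e.round(4),'w',round(s['width'],4),'F',np.round(s['force'],1),'discz %.4f'%z,'tilt',pl[:2].round(3),'n',len(d),'c',r.x.round(4),'res %.4f'%np.abs(r.fun).mean(),'top %.4f'%np.percentile(q[:,2],99))
    print('need mm',((np.array(target)-r.x)*1e3).round(1),'down to seat',round((z-.049)*1e3,1))
E
python3 - <<'E'
from h import *
held('blue',(.5708,.0177))
E
```

```text
t 27.9 tcp [0.5698 0.0187 0.1868] w 0.0158 F [-0.2 -0.3 -0.9] discz 0.1103 tilt [-0.007  0.   ] n 3732 c [0.5707 0.0185] res 0.0002 top 0.1297
need mm [ 0.1 -0.8] down to seat 61.3
```

>>> {"name": "jog_arm", "arguments": {
  "moves": [
    [[0,0,0,-1,-0.8,-20,230],[0,0,0,0,0,-20,230],[0,0,0,0,0,-10,230],[0,0,0,0,0,0,230],[0,0,0,0,0,0,230]]
  ]
}}

```text
time_s: 28.58
eef_pos: [0.5694, 0.0172, 0.1376]
eef_rot: [-0.207, 2.118, -2.118]
force: [-0.1, 0.1, -0.6]
width: 0.0159
```

```bash
python3 - <<'E'
from h import *
held('blue',(.5708,.0177))
E
```

```text
t 28.57 tcp [0.5694 0.0172 0.1376] w 0.0159 F [-0.1  0.1 -0.6] discz 0.0611 tilt [-0.003 -0.001] n 3742 c [0.5704 0.0169] res 0.0002 top 0.0806
need mm [0.4 0.8] down to seat 12.1
```

>>> {"name": "jog_arm", "arguments": {
  "moves": [
    [[0,0,0,0.4,0.8,-3,230],[0,0,0,0,0,-4,230],[0,0,0,0,0,-4,230],[0,0,0,0,0,-2,230],[0,0,0,0,0,0,230],[0,0,0,0,0,0,230]]
  ]
}}

```text
time_s: 29.38
eef_pos: [0.5693, 0.0181, 0.1246]
eef_rot: [-0.209, 2.119, -2.119]
force: [-3.6, 1.3, 5.6]
width: 0.0165
```

```bash
python3 - <<'E'
from h import *
held('blue',(.5708,.0177))
E
```

```text
t 29.38 tcp [0.5693 0.0181 0.1246] w 0.0165 F [-3.6  1.3  5.6] discz 0.0481 tilt [-0.008  0.001] n 3741 c [0.5701 0.0178] res 0.0002 top 0.0675
need mm [ 0.7 -0.1] down to seat -0.9
```

>>> {"name": "jog_arm", "arguments": {
  "moves": [
    [[0,0,0,0,0,0,140],[0,0,0,0,0,0,140],[0,0,0,0,0,0,140],[0,0,0,0,0,30,140],[0,0,0,0,0,40,140],[0,0,0,0,0,40,100]]
  ]
}}

```text
time_s: 30.18
eef_pos: [0.5692, 0.018, 0.2348]
eef_rot: [-0.209, 2.119, -2.119]
force: [0.6, -0.4, 0.2]
width: 0.0518
```

```bash
python3 - <<'E'
from h import *
c=look(save='w13')
E
```

```text
t 30.18 tcp [0.5692 0.018  0.2348] jaw -78.8 w 0.0518 F [ 0.6 -0.4  0.2]
yellow px [319. 109.] top z 0.0445 topc [0.6295 0.0288] r 0.0240 disc [0.6281 0.0286] r 0.0277 ray [0.6292 0.0287]
green px [545. 218.] top z 0.0301 topc [ 0.5747 -0.1923] r 0.0093 disc [ 0.5748 -0.1934] r 0.0254 ray [ 0.5755 -0.1925]
green px [317. 253.] top z 0.0443 topc [0.5127 0.0062] r 0.0241 disc [0.5006 0.0038] r 0.0347 ray [0.5008 0.0041]
blue px [317. 188.] top z 0.0672 topc [0.5704 0.0179] r 0.0089 disc [0.5618 0.0174] r 0.0326 ray [0.563  0.0164]
```

>>> {"name": "jog_arm", "arguments": {
  "moves": [
    [[0,0,0,1,-35,0,100],[0,0,0,1,-35,-10,100],[0,0,0,1,-35,-20,100],[0,0,0,1,-35,-20,100],[0,0,0,1,-35,-20,100],[0,0,0,1,-35,-20,100],[0,0,0,0,0,0,100],[0,0,0,0,0,0,100]]
  ]
}}

```text
time_s: 31.22
eef_pos: [0.5754, -0.1917, 0.1441]
eef_rot: [-0.208, 2.119, -2.118]
force: [-0.7, -0.4, -0.8]
width: 0.0521
```

```bash
python3 - <<'E'
from h import *
c=look()
E
```

```text
t 31.23 tcp [ 0.5754 -0.1917  0.1441] jaw -78.8 w 0.0521 F [-0.7 -0.4 -0.8]
red px [263. 351.] top z 0.1527 topc [ 0.5892 -0.1743] r 0.0011 disc [ 0.4659 -0.1761] r 0.0132 ray [ 0.4675 -0.174 ]
green px [319. 214.] top z 0.0301 topc [ 0.5751 -0.1931] r 0.0091 disc [ 0.5749 -0.1931] r 0.0250 ray [ 0.5764 -0.1926]
green px [ 16. 251.] top z 0.0365 topc [ 0.5125 -0.0139] r 0.0137 disc [ 0.5152 -0.0022] r 0.0222 ray [ 0.5131 -0.0052]
blue px [  7. 163.] top z 0.0203 topc [ 0.5695 -0.0028] r 0.0136 disc [0.5701 0.0032] r 0.0189 ray [ 0.5716 -0.0028]
```

>>> {"name": "jog_arm", "arguments": {
  "moves": [
    [[0,0,0,0,-1.2,-30,100],[0,0,0,0,0,-20,100],[0,0,0,0,0,-5.5,100],[0,0,0,0,0,0,100],[0,0,0,0,0,0,230],[0,0,0,0,0,0,230],[0,0,0,0,0,0,230],[0,0,0,0,0,0,230],[0,0,0,0,0,30,230],[0,0,0,0,0,40,230]]
  ]
}}

```text
time_s: 32.52
eef_pos: [0.5741, -0.1926, 0.1572]
eef_rot: [-0.212, 2.123, -2.118]
force: [0.0, 0.1, 0.4]
width: 0.0158
```

>>> {"name": "jog_arm", "arguments": {
  "moves": [
    [[0,0,0,0,0,30,230],[0,0,0,-9,28,0,230],[0,0,0,-9,28,0,230],[0,0,0,-9,28,0,230],[0,0,0,-9,28,0,230],[0,0,0,-9,29,0,230],[0,0,0,-9,29,0,230],[0,0,0,-9,29,0,230],[0,0,0,0,0,0,230],[0,0,0,0,0,0,230]]
  ]
}}

```text
time_s: 33.78
eef_pos: [0.5124, 0.0055, 0.1884]
eef_rot: [-0.208, 2.118, -2.119]
force: [0.6, 0.7, 0.0]
width: 0.0158
```

```bash
python3 - <<'E'
from h import *
held('green',(.5126,.0063))
E
```

```text
t 33.77 tcp [0.5124 0.0055 0.1884] w 0.0158 F [0.6 0.7 0. ] discz 0.1099 tilt [-0.007 -0.   ] n 3437 c [0.5114 0.0047] res 0.0003 top 0.1292
need mm [1.2 1.6] down to seat 60.9
```

>>> {"name": "jog_arm", "arguments": {
  "moves": [
    [[0,0,0,1.2,1.6,-20,230],[0,0,0,0,0,-20,230],[0,0,0,0,0,-9,230],[0,0,0,0,0,0,230],[0,0,0,0,0,0,230]]
  ]
}}

```text
time_s: 34.45
eef_pos: [0.5142, 0.0071, 0.1404]
eef_rot: [-0.206, 2.118, -2.119]
force: [0.1, 0.2, 0.3]
width: 0.016
```

```bash
python3 - <<'E'
from h import *
held('green',(.5126,.0063))
E
```

```text
t 34.45 tcp [0.5142 0.0071 0.1404] w 0.016 F [0.1 0.2 0.3] discz 0.0619 tilt [-0.004  0.   ] n 3467 c [0.5133 0.0063] res 0.0002 top 0.0811
need mm [-0.7 -0. ] down to seat 12.9
```

>>> {"name": "jog_arm", "arguments": {
  "moves": [
    [[0,0,0,-0.7,0,-3,230],[0,0,0,0,0,-4,230],[0,0,0,0,0,-4,230],[0,0,0,0,0,-3,230],[0,0,0,0,0,0,230],[0,0,0,0,0,0,230]]
  ]
}}

```text
time_s: 35.25
eef_pos: [0.513, 0.0075, 0.1268]
eef_rot: [-0.209, 2.119, -2.119]
force: [-3.3, 0.2, 8.5]
width: 0.0161
```

```bash
python3 - <<'E'
from h import *
held('green',(.5126,.0063))
E
```

```text
t 35.25 tcp [0.513  0.0075 0.1268] w 0.0161 F [-3.3  0.2  8.5] discz 0.0483 tilt [-0.007  0.002] n 3469 c [0.5119 0.0068] res 0.0002 top 0.0677
need mm [ 0.7 -0.5] down to seat -0.7
```

>>> {"name": "jog_arm", "arguments": {
  "moves": [
    [[0,0,0,0,0,0,140],[0,0,0,0,0,0,140],[0,0,0,0,0,0,140],[0,0,0,0,0,30,140],[0,0,0,0,0,40,140],[0,0,0,0,0,30,100]]
  ]
}}

```text
time_s: 36.05
eef_pos: [0.5131, 0.0074, 0.227]
eef_rot: [-0.207, 2.118, -2.118]
force: [0.5, 0.2, -1.0]
width: 0.0518
```

```bash
python3 - <<'E'
from h import *
c=look(save='w14')
E
```

```text
t 36.05 tcp [0.5131 0.0074 0.227 ] jaw -78.8 w 0.0518 F [ 0.5  0.2 -1. ]
red px [494. 283.] top z 0.2032 topc [ 0.5351 -0.0419] r 0.0057 disc [ 0.4453 -0.176 ] r 0.0253 ray [ 0.4508 -0.1752]
yellow px [319.  29.] top z 0.0444 topc [0.6295 0.0289] r 0.0240 disc [0.6341 0.0304] r 0.0286 ray [0.6319 0.0294]
green px [317. 193.] top z 0.0671 topc [0.5124 0.0068] r 0.0090 disc [0.5032 0.0054] r 0.0331 ray [0.5044 0.0054]
blue px [318. 115.] top z 0.0672 topc [0.5701 0.0177] r 0.0090 disc [0 0] r 0.0000 ray [0.5694 0.0177]
```

>>> {"name": "jog_arm", "arguments": {
  "moves": [
    [[0,0,0,6,39,0,100],[0,0,0,6,39,0,100],[0,0,0,6,39,0,100],[0,0,0,6,39,-10,100],[0,0,0,6,39,-15,100],[0,0,0,6,39,-15,100],[0,0,0,5,40,-20,100],[0,0,0,5,40,-20,100],[0,0,0,0,0,0,100],[0,0,0,0,0,0,100]]
  ]
}}

```text
time_s: 37.35
eef_pos: [0.5587, 0.3211, 0.145]
eef_rot: [-0.209, 2.118, -2.119]
force: [-0.7, 0.2, 0.7]
width: 0.0522
```

```bash
python3 - <<'E'
from h import *
c=look()
E
```

```text
t 37.35 tcp [0.5587 0.3211 0.145 ] jaw -78.8 w 0.0522 F [-0.7  0.2  0.7]
yellow px [316. 212.] top z 0.0302 topc [0.5588 0.3217] r 0.0091 disc [0.5589 0.3217] r 0.0251 ray [0.5602 0.3221]
```

>>> {"name": "jog_arm", "arguments": {
  "moves": [
    [[0,0,0,0,0.6,-30,100],[0,0,0,0,0,-20,100],[0,0,0,0,0,-6,100],[0,0,0,0,0,0,100],[0,0,0,0,0,0,230],[0,0,0,0,0,0,230],[0,0,0,0,0,0,230],[0,0,0,0,0,0,230],[0,0,0,0,0,30,230],[0,0,0,0,0,40,230]]
  ]
}}

```text
time_s: 38.65
eef_pos: [0.5575, 0.3215, 0.1581]
eef_rot: [-0.213, 2.119, -2.122]
force: [0.1, -0.9, -0.1]
width: 0.0158
```

>>> {"name": "jog_arm", "arguments": {
  "moves": [
    [[0,0,0,0,0,30,230],[0,0,0,10,-42,0,230],[0,0,0,10,-42,0,230],[0,0,0,10,-42,0,230],[0,0,0,10,-42,0,230],[0,0,0,10,-42,0,230],[0,0,0,10,-42,0,230],[0,0,0,10,-41,0,230],[0,0,0,0,0,0,230],[0,0,0,0,0,0,230]]
  ]
}}

```text
time_s: 39.9
eef_pos: [0.6284, 0.0293, 0.189]
eef_rot: [-0.209, 2.12, -2.119]
force: [-0.4, 0.4, -0.5]
width: 0.0159
```

```bash
python3 - <<'E'
from h import *
held('yellow',(.6297,.0290))
E
```

```text
t 39.9 tcp [0.6284 0.0293 0.189 ] w 0.0159 F [-0.4  0.4 -0.5] discz 0.1095 tilt [-0.007  0.001] n 3505 c [0.6274 0.0285] res 0.0002 top 0.1287
need mm [2.3 0.5] down to seat 60.5
```

>>> {"name": "jog_arm", "arguments": {
  "moves": [
    [[0,0,0,1.5,0.5,-20,230],[0,0,0,0,0,-20,230],[0,0,0,0,0,-9,230],[0,0,0,0,0,0,230],[0,0,0,0,0,0,230]]
  ]
}}

```text
time_s: 40.58
eef_pos: [0.6307, 0.0295, 0.141]
eef_rot: [-0.207, 2.118, -2.118]
force: [-0.4, 0.7, 0.3]
width: 0.0159
```

```bash
python3 - <<'E'
from h import *
held('yellow',(.6297,.0290))
E
```

```text
t 40.58 tcp [0.6307 0.0295 0.141 ] w 0.0159 F [-0.4  0.7  0.3] discz 0.0615 tilt [-0.005 -0.001] n 3527 c [0.63   0.0288] res 0.0002 top 0.0806
need mm [-0.3  0.2] down to seat 12.5
```

>>> {"name": "jog_arm", "arguments": {
  "moves": [
    [[0,0,0,0,0,-3,230],[0,0,0,0,0,-4,230],[0,0,0,0,0,-4,230],[0,0,0,0,0,-2.5,230],[0,0,0,0,0,0,230],[0,0,0,0,0,0,230]]
  ]
}}

```text
time_s: 41.38
eef_pos: [0.6304, 0.0296, 0.1279]
eef_rot: [-0.209, 2.119, -2.119]
force: [-3.0, 1.0, 5.6]
width: 0.0161
```

```bash
python3 - <<'E'
from h import *
held('yellow',(.6297,.0290))
E
```

```text
t 41.38 tcp [0.6304 0.0296 0.1279] w 0.0161 F [-3.   1.   5.6] discz 0.0484 tilt [-0.009 -0.001] n 3516 c [0.6294 0.029 ] res 0.0002 top 0.0677
need mm [ 0.3 -0. ] down to seat -0.6
```

>>> {"name": "jog_arm", "arguments": {
  "moves": [
    [[0,0,0,0,0,0,140],[0,0,0,0,0,0,140],[0,0,0,0,0,0,140],[0,0,0,0,0,30,140],[0,0,0,0,0,40,140],[0,0,0,-15,0,40,140],[0,0,0,-20,0,30,140],[0,0,0,-20,10,30,140],[0,0,0,0,0,0,140],[0,0,0,0,0,0,140]]
  ]
}}

```text
time_s: 42.68
eef_pos: [0.5753, 0.0394, 0.2961]
eef_rot: [-0.209, 2.119, -2.119]
force: [0.5, -0.8, -0.8]
width: 0.0385
```

```bash
python3 - <<'E'
from h import *
c=look(save='w15'); P=cloud(c)
h=cv2.cvtColor(c['pixels'],cv2.COLOR_BGR2HSV)
q=P[(cv2.inRange(h,(6,110,60),(18,255,255))>0)]; q=q[(q[:,2]>.109)&(q[:,2]<.12)&(q[:,0]>.5)]
if len(q)>5: print('peg',cv2.minEnclosingCircle(q[:,:2].astype(np.float32)))
E
```

```text
t 42.67 tcp [0.5753 0.0394 0.2961] jaw -78.8 w 0.0385 F [ 0.5 -0.8 -0.8]
red px [480. 293.] top z 0.2767 topc [ 0.5971 -0.0087] r 0.0013 disc [ 0.4588 -0.1793] r 0.0197 ray [ 0.464  -0.1787]
yellow px [340. 118.] top z 0.0673 topc [0.6292 0.029 ] r 0.0089 disc [0 0] r 0.0000 ray [0.6286 0.0266]
green px [336. 235.] top z 0.0672 topc [0.5464 0.0128] r 0.0435 disc [0.5185 0.0087] r 0.0230 ray [0.5027 0.0035]
blue px [338. 181.] top z 0.0673 topc [0.5698 0.0173] r 0.0088 disc [0.5637 0.0183] r 0.0305 ray [0.5647 0.0148]
peg ((0.6861037611961365, 0.1414225548505783), 0.008141645230352879)
```

View pics/w15.png

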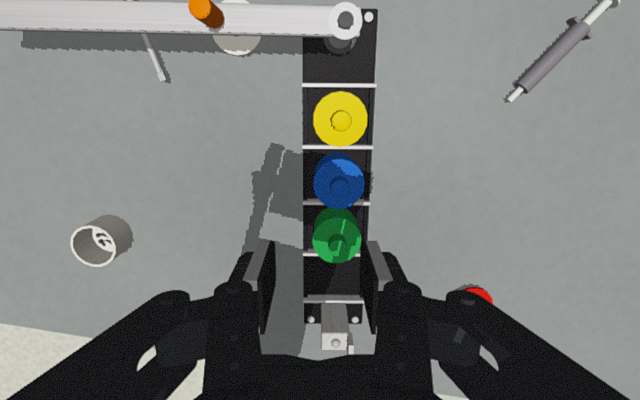

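All three pots stand in the rack with their own lids (yellow (340,118), blue (338,181), green (336,235)). The keeper peg is at (205,12). I cage the peg and swing the bar shut.

>>> {"name": "jog_arm", "arguments": {
  "moves": [
    [[0,0,0.1728,12.3,11.3,-5,150],[0,0,0.1728,12.3,11.3,-5,150],[0,0,0.1728,12.3,11.3,-5,150],[0,0,0.1728,12.3,11.3,-5,150],[0,0,0.1728,12.3,11.3,-5,150],[0,0,0.1728,12.3,11.3,-5,150],[0,0,0.1728,12.3,11.3,-5,150],[0,0,0.1728,12.3,11.3,-5,150],[0,0,0.1728,12.3,11.3,-5,150],[0,0,0,0,0,0,150]]
  ]
}}

```text
time_s: 43.98
eef_pos: [0.686, 0.1414, 0.2488]
eef_rot: [-1.292, 1.08, -1.074]
force: [-0.0, -0.4, -0.4]
width: 0.0352
```

```bash
python3 - <<'E'
from h import *
c=look(save='w16')
q=cloud(c); h=cv2.cvtColor(c['pixels'],cv2.COLOR_BGR2HSV)
q=q[(cv2.inRange(h,(6,110,60),(18,255,255))>0)]; q=q[(q[:,2]>.109)&(q[:,2]<.12)&(q[:,0]>.5)]
if len(q)>5: print('peg',cv2.minEnclosingCircle(q[:,:2].astype(np.float32)))
hh=np.array([.7040,.0428]); a=np.radians(190.75)
q=[(hh+.1*np.array([np.cos(a-t),np.sin(a-t)]))*1e3 for t in np.linspace(1.579,0,20)]
print(np.diff(q,axis=0).round(1).tolist(), q[0],q[-1],1.579/19)
E
```

```text
t 43.98 tcp [0.686  0.1414 0.2488] jaw 10.2 w 0.0352 F [-0.  -0.4 -0.4]
red px [407.  48.] top z 0.0262 topc [0.7365 0.2601] r 0.0396 disc [0.7303 0.2564] r 0.0340 ray [0.7385 0.2627]
yellow px [395. 221.] top z 0.0138 topc [0.7435 0.1138] r 0.0492 disc [0.7666 0.1099] r 0.0361 ray [0.7661 0.1122]
yellow px [225. 273.] top z 0.2182 topc [0.6524 0.1445] r 0.0043 disc [0.6123 0.0284] r 0.0304 ray [0.6116 0.0271]
green px [449. 262.] top z 0.0167 topc [0.8282 0.0801] r 0.0288 disc [0.8292 0.0791] r 0.0302 ray [0.8289 0.0795]
green px [111. 286.] top z 0.0670 topc [0.5131 0.0075] r 0.0100 disc [ 0.4966 -0.0059] r 0.0446 ray [ 0.4988 -0.0078]
blue px [176. 277.] top z 0.0592 topc [0.6055 0.0845] r 0.0748 disc [0.5598 0.0045] r 0.0417 ray [0.5628 0.0141]
peg ((0.686749279499054, 0.1420544683933258), 0.00786260049790144)
[[-8.1, -1.8], [-7.9, -2.5], [-7.7, -3.1], [-7.4, -3.8], [-7.1, -4.4], [-6.7, -4.9], [-6.2, -5.5], [-5.8, -6.0], [-5.3, -6.4], [-4.7, -6.8], [-4.1, -7.2], [-3.5, -7.5], [-2.9, -7.8], [-2.2, -8.0], [-1.5, -8.2], [-0.9, -8.3], [-0.2, -8.3], [0.5, -8.3], [1.2, -8.2]] [686.15418521 141.19475034] [605.75496023  24.1475964 ] 0.08310526315789474
```

>>> {"name": "jog_arm", "arguments": {
  "moves": [
    [[0,0,0,0.5,0.5,-30,150],[0,0,0,0,0,-30,150],[0,0,0,0,0,-28,150],[0,0,0,0,0,0,150],[0,0,0.083,-8,-2,0,150],[0,0,0.083,-8,-2.5,0,150],[0,0,0.083,-7.5,-3,0,150],[0,0,0.083,-7.5,-4,0,150],[0,0,0.083,-7,-4.5,0,150],[0,0,0.083,-6.5,-5,0,150]]
  ]
}}

```text
time_s: 45.28
eef_pos: [0.6426, 0.1207, 0.1662]
eef_rot: [-1.454, 0.694, -0.698]
force: [0.7, 2.2, -0.4]
width: 0.0352
```

>>> {"name": "jog_arm", "arguments": {
  "moves": [
    [[0,0,0.083,-6,-5.5,0,150],[0,0,0.083,-6,-6,0,150],[0,0,0.083,-5.5,-6.5,0,150],[0,0,0.083,-4.5,-7,0,150],[0,0,0.083,-4,-7,0,150],[0,0,0.083,-3.5,-7.5,0,150],[0,0,0.083,-3,-8,0,150],[0,0,0.083,-2,-8,0,150],[0,0,0.083,-1.5,-8,0,150],[0,0,0,0,0,0,150]]
  ]
}}

```text
time_s: 46.52
eef_pos: [0.6067, 0.0566, 0.1659]
eef_rot: [-1.568, 0.115, -0.119]
force: [-0.3, 0.5, -0.2]
width: 0.0353
```

```bash
python3 - <<'E'
from h import *
s=read_state(); print(s['force'])
c=cam('wrist');q=cloud(c); h=cv2.cvtColor(c['pixels'],cv2.COLOR_BGR2HSV); cv2.imwrite('pics/w17.png',c['pixels'])
q=q[(cv2.inRange(h,(6,110,60),(18,255,255))>0)]; q=q[(q[:,2]>.109)&(q[:,2]<.12)&(q[:,0]>.5)]
if len(q)>5:
    p=np.array(cv2.minEnclosingCircle(q[:,:2].astype(np.float32))[0])-[.704,.0428]; print('peg',p+[.704,.0428],np.radians(190.75)-np.arctan2(p[1],p[0])%(2*np.pi))
print(s['eef_pos'])
E
```

```text
[-0.34863404  0.52984902 -0.22364843]
peg [0.60621953 0.06456351] 0.40662823264190795
[0.60669188 0.05655739 0.16585436]
```

>>> {"name": "jog_arm", "arguments": {
  "moves": [
    [[0,0,0.08,-1,-8,0,150],[0,0,0.08,-0.5,-8,0,150],[0,0,0.06,0,-8,0,150],[0,0,0,0.5,-6,0,150],[0,0,0,0.5,-4,0,150],[0,0,0,0.5,-3,0,150],[0,0,0,0.5,-3,0,150],[0,0,0,0,-2,0,150],[0,0,0,0,0,0,150],[0,0,0,0,0,0,150]]
  ]
}}

```text
time_s: 47.82
eef_pos: [0.6066, 0.0154, 0.1641]
eef_rot: [-1.571, -0.059, 0.059]
force: [-0.9, 1.0, 0.8]
width: 0.0352
```

```bash
cat >> h.py <<'E'
def peg(save=None):
    c=cam('wrist');s=c['s'];q=cloud(c); h=cv2.cvtColor(c['pixels'],cv2.COLOR_BGR2HSV)
    if save: cv2.imwrite(f'pics/{save}.png',c['pixels'])
    q=q[(cv2.inRange(h,(6,110,60),(18,255,255))>0)]; q=q[(q[:,2]>.109)&(q[:,2]<.12)&(q[:,0]>.5)]
    p=np.array(cv2.minEnclosingCircle(q[:,:2].astype(np.float32))[0])-[.704,.0428]; print('peg',p+[.704,.0428],'ang',np.radians(190.75)-np.arctan2(p[1],p[0])%(2*np.pi),s['eef_pos'],s['force'])
E
python3 -c "
from h import *
peg()"
```

```text
peg [0.6059233  0.02454597] ang 0.0036084844342907374 [0.60660286 0.01537251 0.16406921] [-0.91793962  1.00010947  0.82502777]
```

>>> {"name": "jog_arm", "arguments": {
  "moves": [
    [[0,0,0,0,-1,0,150],[0,0,0,0,-1,0,150],[0,0,0,0,-1,0,150],[0,0,0,0,0,0,150],[0,0,0,0,0,0,150]]
  ]
}}

```text
time_s: 48.5
eef_pos: [0.6065, 0.0145, 0.164]
eef_rot: [-1.564, -0.058, 0.057]
force: [0.3, 9.3, 0.6]
width: 0.0347
```

```bash
python3 -c "
from h import *
peg()"
```

```text
peg [0.60566443 0.02447075] ang 0.0033426941343073224 [0.60653585 0.0145116  0.16397324] [0.32004884 9.31133492 0.60546904]
```

The bar takes 9 N without moving, so it is on its stop. I back off, rise and check.

>>> {"name": "jog_arm", "arguments": {
  "moves": [
    [[0,0,0,0,6,0,150],[0,0,0,0,4,0,150],[0,0,0,0,0,0,150],[0,0,0,0,0,30,150],[0,0,0,0,0,40,150],[0,0,0,-15,0,50,150],[0,0,0,-20,0,50,150],[0,0,0,-20,0,20,150],[0,0,0,0,0,0,150],[0,0,0,0,0,0,150]]
  ]
}}

```text
time_s: 49.8
eef_pos: [0.5515, 0.022, 0.3527]
eef_rot: [-1.57, -0.057, 0.059]
force: [-0.1, -0.6, 0.2]
width: 0.0348
```

```bash
python3 - <<'E'
from h import *
peg('w18'); c=cam('wrist'); P=cloud(c).reshape(-1,3)
b=P[(P[:,2]>.0745)&(P[:,2]<.0805)&(P[:,0]>.38)&(P[:,0]<.69)&(P[:,1]>-.06)&(P[:,1]<.08)]
l=cv2.fitLine(b[:,:2].astype(np.float32),cv2.DIST_HUBER,0,.01,.01).ravel(); print('bar deg',np.degrees(np.arctan2(l[1],l[0])),'rack 10.75')
a=cv2.resize(c['pixels'],(512,320)); s=cam('scene'); knobs(s)
p=s['pixels'][140:270,180:480]; cv2.imwrite('pics/fin.png',np.vstack([a,cv2.resize(p,(512,222))]))
E
```

```text
peg [0.60530847 0.02478855] ang 0.007107050313191365 [0.55150105 0.02196403 0.35272117] [-0.13186123 -0.64581857  0.17808851]
bar deg 10.997992 rack 10.75
red px [267. 196.] top z 0.0304 topc [ 0.4449 -0.1769] r 0.0089 disc [ 0.4445 -0.1779] r 0.0258 ray [ 0.4465 -0.1771]
red px [479. 240.] top z 0.0268 topc [0.7358 0.2589] r 0.0389 disc [0.7389 0.2579] r 0.0388 ray [0.7352 0.2621]
yellow px [566. 134.] top z 0.0305 topc [0.4487 0.7375] r 0.1734 disc [0 0] r 0.0000 ray [0.4566 0.7532]
yellow px [367. 227.] top z 0.0654 topc [0.6488 0.0214] r 0.0191 disc [0.637  0.0249] r 0.0226 ray [0.6203 0.029 ]
green px [340. 194.] top z 0.0615 topc [ 0.5287 -0.0012] r 0.0198 disc [ 0.525  -0.0113] r 0.0133 ray [0.4961 0.0051]
green px [428. 293.] top z 0.0180 topc [0.8268 0.0796] r 0.0278 disc [0.8257 0.0805] r 0.0292 ray [0.8262 0.0803]
blue px [64.  9.] top z -0.0673 topc [-1.4317 -0.9025] r 0.1043 disc [0 0] r 0.0000 ray [-1.0507 -0.8042]
blue px [165.  24.] top z 0.1431 topc [-0.6546 -0.4985] r 0.0426 disc [-0.6606 -0.3828] r 0.1572 ray [-0.7354 -0.3661]
blue px [481.  14.] top z -0.0350 topc [-0.3999  1.1014] r 0.3729 disc [0 0] r 0.0000 ray [-0.4403  1.0432]
blue px [525.  23.] top z -0.0557 topc [-0.6698  1.4758] r 0.1035 disc [0 0] r 0.0000 ray [-0.2891  1.1725]
blue px [ 24. 146.] top z 0.1116 topc [ 0.1006 -0.7747] r 0.0927 disc [ 0.1687 -0.7451] r 0.0619 ray [ 0.0342 -0.8008]
blue px [353. 209.] top z 0.0708 topc [0.5951 0.0099] r 0.0267 disc [0.5832 0.0026] r 0.0146 ray [0.5564 0.0167]
```

View pics/fin.png

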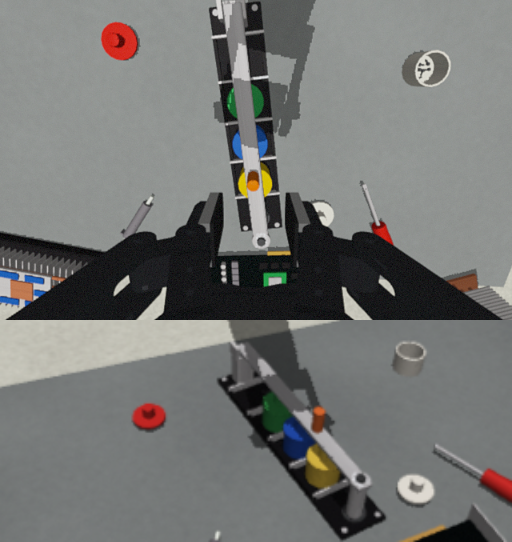

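```bash
python3 -c "
from plant import *
print(job_done())"
```

```text
the job is handed in; nothing more can be done
None
```

The job is handed in: the green, blue and yellow pots stand in places 1, 2 and 3 of the rack with their own lids on, and the keeper bar is shut. I swung the bar aside first, then placed the pots, lidded them in the rack, and closed the bar by its handle peg. It took about 50 s of the 210 s allowed. The red pot was absent, so its lid stayed on the bench. The white pot and lid and the bystanders were left alone.

**Lids:** before the bar was closed, all knob tops measured 67 mm above the bench, as expected for fully seated lids. Each lid was centred to within about 1 mm of its pot.

**Keeper bar:** it held against a 9 N push, so it was on its stop. After I let go it read 0.007 rad from the peg and −0.004 rad from the bar's edge line. The two differ only by measurement noise, and both are under the 0.015 rad limit.

**Bystanders:** the last pictures show the red lid where it was and the syringe and screwdriver untouched. The phone was out of the final crop and I did not measure it. The arm did not go down near it.

No check failed. I saw no knocked part and no grip slip.

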